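# Pack the spice caddy and clip its cover on

## Task

Pack the spice caddy for the picnic: first stand the red-capped jar in the pocket marked with one dot, then the green-capped jar in the pocket with two dots; the shaker stays in the third pocket, and everything else on the worktop stays where it is. Then set the blue cover over the jars and press it down until both clips snap and it sits fully home on the caddy's shoulder. Do not let go at the end: keep pressing the cover down firmly (about 10 newtons) and finish while still pressing.

Things in the scene. Friction and masses are not known exactly. Their poses are not given: they have to be found in the camera images.
- caddy: dark grey plastic spice caddy fixed to the worktop, 196 mm long (y), 74 mm wide, plus a 22 mm wide, 12 mm high lip along its front (-x) with white dots (one, two, three) beside the pockets. Origin: underside, below the middle pocket's centre; z up. The upper part (57 x 177 mm, three square pockets in a row along y) rises to 60 mm; round it runs a shoulder at 30 mm for the cover
- pocket1 (a point): centre of the floor of the one-dot pocket (at +y of the caddy, left seen from the robot when the caddy is square on); pocket 49 x 49 mm, floor 6 mm above the worktop, rim 60 mm above it (54 mm deep); centres are 53 mm apart
- pocket2 (a point): centre of the floor of the two-dot pocket (the middle one), same size
- pocket3 (a point): centre of the floor of the three-dot pocket (at -y), same size; the shaker stands in it
- jar_red: round spice jar with red cap, 44 mm diameter, 106 mm tall, cap from 86 mm up (43 mm diameter), about 0.11 kg; origin at the centre of its underside, z up; starts upright on the worktop right of the caddy
- jar_green: round spice jar with green cap, 45 mm diameter, 97 mm tall, cap from 76 mm up (45 mm diameter), about 0.11 kg; origin at the centre of its underside, z up; starts upright on the worktop right of the caddy. The red- and the green-capped jar swap places at random
- jar_yellow: round spice jar with yellow cap, 44 mm diameter, 100 mm tall; origin at the centre of its underside; stands behind the other two; not needed, leave it standing
- shaker: shaker with grey domed top, 44 mm diameter, 90 mm tall, standing in the three-dot pocket from the start; origin at the centre of its underside; leave it there
- cover: blue plastic hood, open below, outside 69 mm (x) x 188 mm (y), flat top at 92 mm, walls 3.5 mm, about 0.16 kg. Origin: centre of its lower edge, z up. Starts standing on the worktop left of the caddy, roughly a quarter turn from it. Fits either way round, its y along the caddy's y, with about 2 mm play on each side over the caddy's upper part
- cover_handle (a point): top centre of the cover's black handle rib, 122 mm above the cover's lower edge; rib 16 mm wide (cover's x), 70 mm long (y), 30 mm high, in the middle of the flat top
- shoulder (a point): centre of the caddy at the height of its shoulder, 30 mm above the worktop: the cover's origin when home. The cover meets the clips about 21 mm above this; pushing on takes up to about 10 N until about 12 mm above; then the force drops, and from about 5 mm above the clips snap out into windows in the cover ends and draw it down
- clip_left (a joint): orange spring clip in the caddy's +y end: 0 m when out (free or snapped into the cover's window), up to 0.008 while the cover pushes it in
- clip_right (a joint): the same clip in the caddy's -y end
- tuna: flat round food tin, 86 mm diameter, 40 mm tall, behind the caddy; origin at the centre of its underside; leave alone
- beans: green round food tin, 75 mm diameter, 58 mm tall, behind the caddy; origin at the centre of its underside; leave alone
- mug: dark brown mug, 94 mm tall, behind the cover; origin at the centre of its underside; leave alone
Mind the look-alikes: they are no part of the job. What is shaped like the jar_red but orange or turquoise is not meant.

How it is judged (in metres and radians):
On the way, in this order (a step that is already met when the one before it is completed fails the run):
1. the red-capped jar stands in the one-dot pocket, let go (horizontal distance between jar_red and pocket1 below 0.006 m and z of jar_red in the frame of pocket1 below 0.006 m and angle between jar_red's own z axis and vertical below 0.15 rad and contact force between the fingers and jar_red below 0.2 N), for 0.2 s.
2. the green-capped jar stands in the two-dot pocket, let go (horizontal distance between jar_green and pocket2 below 0.006 m and z of jar_green in the frame of pocket2 below 0.006 m and angle between jar_green's own z axis and vertical below 0.15 rad and contact force between the fingers and jar_green below 0.2 N), for 0.2 s.
3. the cover is snapped on and home, both clips out (z of cover in the frame of caddy below 0.0325 m and horizontal distance between cover and caddy below 0.005 m and angle between cover's own z axis and vertical below 0.1 rad and angle between the y axis of cover and the y axis of caddy, either way round below 0.1 rad and value of joint each of clip_left, clip_right below 0.002 m), for 0.2 s.
At the end, for the whole second after the job is handed in: Red jar, green jar and shaker in pockets 1, 2, 3 (within 6 mm of centre and floor, upright to 0.15 rad); cover home (origin under 32.5 mm, centred to 5 mm, aligned and level to 0.1 rad), both clips out (under 2 mm); fingers on the cover (over 3 N), which presses on the caddy with over 4 N (all of step 3 and horizontal distance between jar_red and pocket1 below 0.006 m and z of jar_red in the frame of pocket1 below 0.006 m and angle between each of jar_red, jar_green, shaker's own z axis and vertical below 0.15 rad and horizontal distance between jar_green and pocket2 below 0.006 m and z of jar_green in the frame of pocket2 below 0.006 m and horizontal distance between shaker and pocket3 below 0.006 m and z of shaker in the frame of pocket3 below 0.006 m and contact force between cover and caddy above 4 N and contact force between the fingers and cover above 3 N); the arm keeps its last pose, push and grip.
It fails at once if the yellow-capped jar is moved more than 30 mm (distance of jar_yellow from where it was at the start of the episode above 0.03 m).
It fails at once if the flat tin is moved more than 30 mm (distance of tuna from where it was at the start of the episode above 0.03 m).
It fails at once if the green tin is moved more than 30 mm (distance of beans from where it was at the start of the episode above 0.03 m).
It fails at once if the dark mug is moved more than 30 mm (distance of mug from where it was at the start of the episode above 0.03 m).
It fails at once if the shaker is moved more than 20 mm from its pocket (distance of shaker from where it was at the start of the episode above 0.02 m).
It also fails if it takes over 64 s, if anything falls off the work surface, if the arm or the gripper's body presses on something with over 40 N, if the wrist force passes 120 N, or if a joint passes its speed limit or range.

## Robot

A 6-joint arm with a two-finger parallel gripper is mounted at the origin on a cart in front of the work surface, level with it; the furniture and walls round the work are solid. World frame = base frame: x ahead of the robot, y to its left, z up, the work surface at z = 0. Lengths are in m, angles in degrees, forces in N, time in s.
With the tool pointing down it reaches from about 0.35 to 0.975 m from the base axis. Payload 4.9 kg.
Tool frame: the origin (TCP) lies midway between the tips of the shut fingers; the grasp point (between the pads) lies 19 mm behind it; x points along the fingers, z is the direction in which the jaws open and shut, and the axes are right-handed (so a half turn about x gives the same grasp; the last joint's range is limited). The gripper opens to 85 mm and grips with 20 to 120 N. Pads are 22 mm wide; open, the fingers measure 114 mm over their backs; the gripper's body (76 mm by 85 mm) begins 54 mm behind the grasp point. The pads swing forward as they close: fully open they stand 13 mm farther back than shut.
Start: joints at [69.844, 3.019, 92.412, -0, 84.569, -6.818], TCP at [0.144, 0.608, 0.231] pointing down, gripper open.
Joint ranges: [-172.51, 172.51], [-57.92, 126.97], [3.15, 148.05], [-58.71, 238.71], [5.1, 150.11], [-179.66, 179.66]. Speed limits (degrees/s): [147.25, 147.25, 180, 180, 180, 180].

## Interface

Orientations are given as a 3x3 rotation matrix whose columns are the frame's x, y, z axes.
In Python, from cell import manip gives the robot as it stands.
- The arm moves only by the tool apply_moves, never from a script. Its argument "moves" is one flat list of numbers, 5 for each row, row after row: the shift along the tool's x, y, z in cm, then the turn about the tool's x in degrees, then the closure, from 0 (fully open) to 1 (shut). In form: [tx, ty, tz, yaw, fingers, tx, ty, tz, yaw, fingers, ...]. A call has 1 to 5 rows; each row shifts and turns the commanded pose from where the row before left it, along the tool's axes as they then stand; what a row does not reach is not made up. A row lasts 1/8 s, in which the tool goes at most 62.5 mm and 10.7 degrees, less where a joint would pass 70% of its speed; a pose out of reach is approached as far as the arm can. A call is refused whole if a number of a shift passes 6.25 or a number of a turn 10.7, either way. A call with a gripper value outside its range is refused whole. The fingers move at their own pace and stop on an object; the grip force is fixed at half the most. Time passes only in rows, so rows that do not move let the fingers close. It gives the time, the measured TCP pose, the force and the opening at its end, in the units of the state.
- manip.read_state(): the state, without advancing time (a new reading comes with each control period).
- manip.capture(name): name is "side" or "top" or "wrist"; returns a dict with "image" (420x560x3 uint8, blue, green, red), "z_map" (420x560 float32, m along the optical axis (not along the pixel's ray), 0 where there is no reading), "fx", "fy", "cx", "cy" (pixels), "distortion" ([k1, k2, p1, p2, k3] as OpenCV has them; the pictures are not rectified), "rvec" (rotation vector, rad) and "tvec" (3), from world to camera coordinates, as OpenCV has them. Camera axes: x right, y down, z forward; pixel columns grow to the right and rows downward; lengths in m; the calibration is good to about 2 mm. A picture is of the moment at which its call begins.
- manip.close_job(): hands the job in, once; it reports no verdict.
The state is a dict: "time": time; "joint_pos": joint angles; "qvel": joint speeds; "joint_efforts": joint torques, N m; "position": TCP position; "tcp_rot": TCP orientation; "ft_force": force on the tool from outside, world axes, zero at the start; "moment": the same for the moment, N m; "grip_width": finger opening in m.
Only numpy, scipy, OpenCV 4.12 (cv2) and the standard library are available. Lean on these libraries where they do the work, as an engineer would, in place of code of your own. Each camera call takes 0.05 s, during which the arm holds its last target.

## Working session

There is one attempt and no reset: what is moved stays moved. The work goes in short steps, Python scripts to look and compute and a tool call to move; the robot and the scene stay as the last step left them, time stands still between calls to the robot, and variables do not carry over. Pictures are saved under pics/ and viewed, and the job is handed in when it is done.

Besides the shell and the picture viewer there is one more tool, called after ">>>" by a JSON object that holds its "fn" and its "kwargs", one argument or row to a line. apply_moves: Moves the arm, as the interface text tells. Its arguments: {"type":"object","properties":{"moves":{"type":"array","items":{"type":"number"}}},"required":["moves"]}

```bash
mkdir -p pics; ls; python3 - <<'E'
from cell import manip
import cv2,numpy as np
print(manip.read_state())
for n in ["side","top","wrist"]:
    c=manip.capture(n); cv2.imwrite(f"pics/{n}0.png",c["image"]); np.savez(f"{n}0.npz",**c)
    R=cv2.Rodrigues(np.array(c["rvec"]))[0]; print(n,-R.T@np.array(c["tvec"]).ravel(),R[2],c["fx"],c["distortion"])
E
```

```text
pics
{'time': 0.0, 'joint_pos': array([ 6.98428492e+01,  3.05751263e+00,  9.24915508e+01,  7.27945988e-04,
        8.45707759e+01, -6.81724253e+00]), 'qvel': array([ 0.04342396, -0.05937659,  0.07163677, -0.14576601, -0.08370941,
       -0.00199189]), 'joint_efforts': array([-3.02253262e-03, -3.93700111e+01, -3.70169699e+01, -3.91071553e-04,
        7.39225798e-03,  2.38293080e-05]), 'position': array([0.14397267, 0.60754586, 0.23006594]), 'tcp_rot': array([[-7.32627237e-04, -9.73018024e-01,  2.30727952e-01],
       [-1.95912320e-03,  2.30728968e-01,  9.73016087e-01],
       [-9.99997813e-01,  2.60833603e-04, -2.07530051e-03]]), 'ft_force': array([0.00620251, 0.94077369, 0.68800981]), 'moment': array([ 0.05626011,  0.05789219, -0.01803667]), 'grip_width': 0.08529274673802523}
side [0.43735857 1.00330238 0.80953173] [ 0.08520446 -0.82775577 -0.55458145] 520.6343753275851 [0.0073944 0.        0.        0.        0.       ]
top [ 0.37003426 -0.03279785  1.1698564 ] [ 0.17098416 -0.01439025 -0.98516868] 399.3366260046718 [0.01963192 0.         0.         0.         0.        ]
wrist [0.07854624 0.62220681 0.37409673] [ 0.25878691 -0.06286182 -0.96388678] 337.2705008057186 [0.01594558 0.         0.         0.         0.        ]
```

View pics/top0.png

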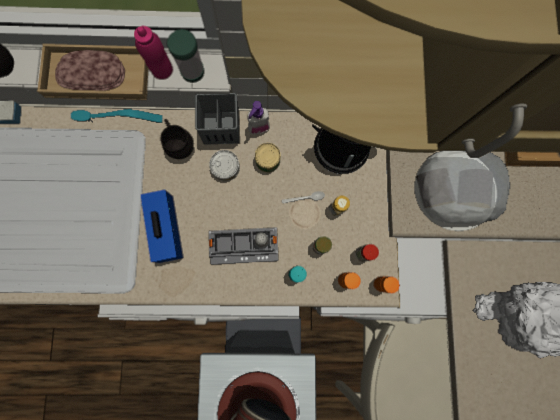

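View pics/side0.png

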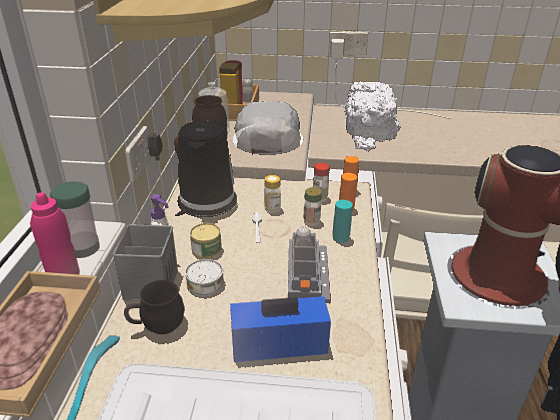

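View pics/wrist0.png

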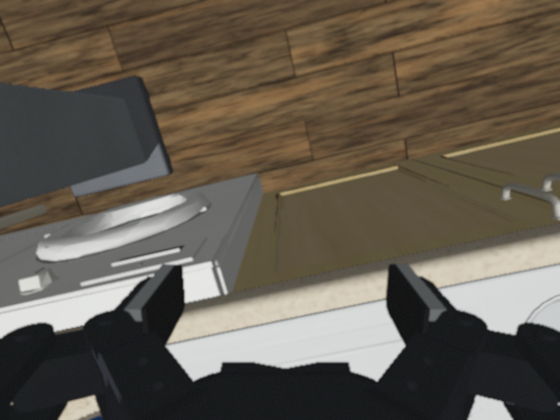

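```bash
cat > h.py <<'E'
import cv2,numpy as np
def load(n): return dict(np.load(n))
def cap(name,fn):
    from cell import manip
    c=manip.capture(name); cv2.imwrite(f"pics/{fn}.png",c["image"]); np.savez(f"{fn}.npz",**c); return {k:np.array(v) for k,v in c.items()}
def K(c): return np.array([[c["fx"],0,c["cx"]],[0,c["fy"],c["cy"]],[0,0,1]],float)
def cloud(c):
    h,w=c["z_map"].shape
    uv=np.mgrid[0:h,0:w][::-1].reshape(2,-1).T.astype(float)
    n=cv2.undistortPoints(uv[:,None],K(c),c["distortion"]).reshape(-1,2)
    z=c["z_map"].reshape(-1,1); P=np.hstack([n*z,z])
    R=cv2.Rodrigues(c["rvec"])[0]
    W=(P-c["tvec"].ravel())@R; W[z[:,0]==0]=np.nan
    return W.reshape(h,w,3)
def proj(c,pts):
    return cv2.projectPoints(np.array(pts,float).reshape(-1,3),c["rvec"],c["tvec"],K(c),c["distortion"])[0].reshape(-1,2)
E
python3 - <<'E'
from h import *
for n in ["top","side"]:
    c=load(n+"0.npz"); W=cloud(c); np.set_printoptions(precision=4,suppress=True)
    pts={"top":[(260,270),(369,252),(322,245),(341,204),(298,274),(350,281),(387,285),(156,224),(243,244),(261,239),(224,165),(267,156),(177,142)],"side":[(321,168),(313,191),(272,181),(278,305),(304,232)]}[n]
    for u,v in pts: print(n,u,v,W[v,u],c["image"][v,u])
    print(proj(c,[[.144,.608,.23],[0,0,0]]))
c=load("top0.npz")
cv2.imwrite("pics/crop1.png",cv2.resize(c["image"][170:310,130:410],None,fx=2.8,fy=2.8,interpolation=cv2.INTER_CUBIC))
c=load("side0.npz")
cv2.imwrite("pics/crop2.png",cv2.resize(c["image"][140:340,220:400],None,fx=3,fy=3,interpolation=cv2.INTER_CUBIC))
E
```

```text
top 260 270 [ 0.381  -0.0021 -0.0013] [126 147 158]
top 369 252 [ 0.4311 -0.2933  0.1064] [ 30  43 153]
top 322 245 [ 0.4486 -0.1698  0.0956] [38 80 98]
top 341 204 [ 0.5604 -0.2217  0.1007] [181 198 199]
top 298 274 [ 0.371  -0.1046  0.1089] [145 151  54]
top 350 281 [ 0.3548 -0.2415  0.1054] [ 47 119 198]
top 387 285 [ 0.3459 -0.338   0.1067] [ 42 112 197]
top 156 224 [0.4955 0.2694 0.1229] [33 31 31]
top 243 244 [0.4547 0.0485 0.0073] [104 106 105]
top 261 239 [ 0.4625 -0.0056  0.0935] [143 153 155]
top 224 165 [0.6823 0.1083 0.0361] [156 166 167]
top 267 156 [ 0.7041 -0.0173  0.0618] [109 161 181]
top 177 142 [0.7594 0.2559 0.0068] [28 29 34]
[[-26.8931 376.9364]
 [256.2681 412.6363]]
side 321 168 [ 0.4338 -0.2871  0.1022] [ 69  84 221]
side 313 191 [ 0.4513 -0.1721  0.0952] [ 72 122 149]
side 272 181 [ 0.5635 -0.2077  0.0978] [ 91 202 240]
side 278 305 [0.5003 0.2829 0.1152] [64 59 63]
side 304 232 [0.465  0.008  0.0908] [175 183 191]
[[550.0231 447.9929]
 [497.9712 273.3645]]
```

View pics/crop1.png

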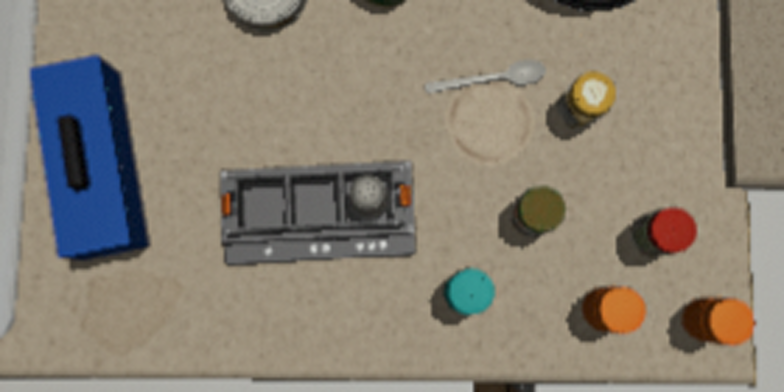

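View pics/crop2.png

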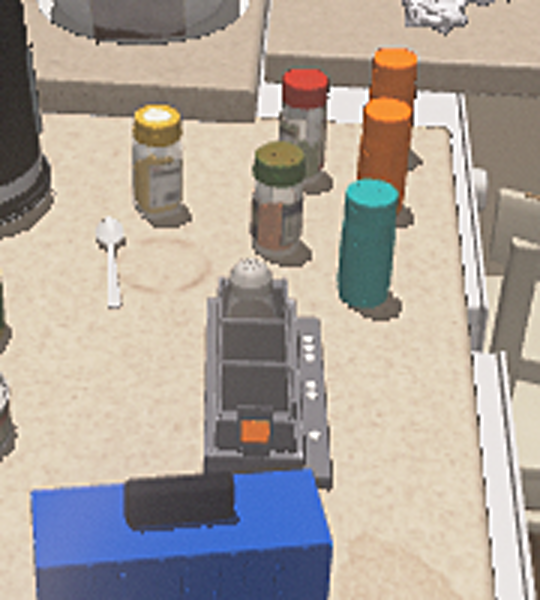

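```bash
cat > meas.py <<'E'
from h import *
np.set_printoptions(precision=4,suppress=True)
def box(W,lo,hi):
    with np.errstate(invalid='ignore'): return np.all((W>lo)&(W<hi),axis=2)
def circ(P):
    A=np.c_[2*P,np.ones(len(P))];
    c,r=cv2.minEnclosingCircle(P.astype(np.float32)*1000); return np.array(c)/1000,r/1000
def capm(c,W,x,y,h,tag):
    m=box(W,[x-.04,y-.04,h-.012],[x+.04,y+.04,h+.012]); P=W[m]
    print(tag,"n",len(P),"mean",P.mean(0),"minmaxmid",(np.percentile(P[:,:2],2,0)+np.percentile(P[:,:2],98,0))/2,"encl",*circ(P[:,:2]))
if __name__=="__main__":
  for n in ["top0","side0"]:
    c=load(n+".npz"); W=cloud(c)
    capm(c,W,.431,-.29,.106,n+" red"); capm(c,W,.449,-.17,.097,n+" grn")
    capm(c,W,.562,-.21,.100,n+" yel")
    m=box(W,[.35,-.08,.052],[.55,.17,.066]); P=W[m]
    r=cv2.minAreaRect(P[:,:2].astype(np.float32)*1000); print("caddy rim",r,len(P),P[:,2].mean())
    m=box(W,[.35,-.08,.008],[.55,.17,.016]); P=W[m]
    print("lip",len(P), P.mean(0))
    m=box(W,[.35,.15,.08],[.65,.4,.104]); P=W[m]
    r=cv2.minAreaRect(P[:,:2].astype(np.float32)*1000); print("cover top",r,len(P),P[:,2].mean())
    m=box(W,[.35,.15,.113],[.65,.4,.134]); P=W[m]
    r=cv2.minAreaRect(P[:,:2].astype(np.float32)*1000); print("handle",r,len(P),P[:,2].mean())
    # counter
    m=box(W,[.35,.0,-.02],[.42,.1,.02]); print("table",np.median(W[m][:,2]))
E
python3 meas.py
```

```text
top0 red n 223 mean [ 0.4325 -0.2956  0.1057] minmaxmid [ 0.4327 -0.2961] encl [ 0.4337 -0.2965] 0.022192903518676758
top0 grn n 223 mean [ 0.451  -0.1732  0.0961] minmaxmid [ 0.4503 -0.1737] encl [ 0.4512 -0.1735] 0.022510679244995117
top0 yel n 202 mean [ 0.564  -0.2235  0.0993] minmaxmid [ 0.5641 -0.2239] encl [ 0.5647 -0.2243] 0.02170186424255371
caddy rim ((460.83172607421875, 46.502906799316406), (57.28418731689453, 181.61412048339844), 3.878840446472168) 383 0.057781370782467915
lip 603 [0.4245 0.0499 0.0115]
cover top ((498.0716857910156, 273.514404296875), (188.17767333984375, 70.13903045654297), 12.545816421508789) 1636 0.09191820152638576
handle ((497.27178955078125, 272.73028564453125), (68.29179382324219, 16.111677169799805), 11.792303085327148) 171 0.12100630446875345
table 0.0010461946754244586
side0 red n 138 mean [ 0.4326 -0.2893  0.1029] minmaxmid [ 0.4325 -0.2928] encl [ 0.4326 -0.2927] 0.02404197311401367
side0 grn n 172 mean [ 0.4512 -0.1664  0.094 ] minmaxmid [ 0.451  -0.1696] encl [ 0.4514 -0.1704] 0.024307704925537108
side0 yel n 139 mean [ 0.5647 -0.2165  0.0966] minmaxmid [ 0.5645 -0.2207] encl [ 0.565  -0.2199] 0.023903505325317383
caddy rim ((452.1112365722656, 22.115150451660156), (245.66464233398438, 110.9870376586914), 73.1293716430664) 527 0.056921260196586575
lip 455 [0.4159 0.0565 0.0117]
cover top ((498.26837158203125, 275.5498046875), (188.26019287109375, 75.00214385986328), 12.29774284362793) 2497 0.09085093130652512
handle ((498.7590637207031, 276.6195068359375), (68.89239501953125, 19.190820693969727), 14.980234146118164) 298 0.11952058277159505
table -9.074796616526839e-05
```

```bash
cat > cad.py <<'E'
from meas import *
from scipy.optimize import minimize
def model(q):
    x,y=q.T; h=np.zeros(len(x))
    h[(x<-.037)&(x>-.059)&(abs(y)<.098)]=.012
    h[(abs(x)<.037)&(abs(y)<.098)]=.030
    up=(abs(x)<.0285)&(abs(y)<.0885); h[up]=.060
    for k in(-1,0,1): h[(abs(x)<.0245)&(abs(y-.053*k)<.0245)]=.006
    return h
def fit(P,p0):
    def cost(p):
        a=np.radians(p[2]); d=P[:,:2]-p[:2]/1000
        q=d@np.array([[np.cos(a),-np.sin(a)],[np.sin(a),np.cos(a)]])
        e=abs(P[:,2]-model(q)); k=~((abs(q[:,0])<.026)&(abs(q[:,1]+.053)<.026))
        return np.minimum(e[k],.01).mean()*1000
    best=None
    for dx in np.arange(-6,7,2):
      for dy in np.arange(-6,7,2):
        for da in (-2,0,2):
          c=cost(np.array(p0)+[dx,dy,da])
          if best is None or c<best[0]: best=(c,np.array(p0)+[dx,dy,da])
    p=best[1]
    for s in (1.,.5,.25):
      for it in range(15):
        c=[(cost(p+np.array([i,j,k])*s),(i,j,k)) for i in(-1,0,1) for j in(-1,0,1) for k in(-.5,0,.5)]
        m=min(c); 
        if m[1]==(0,0,0): break
        p=p+np.array(m[1])*s
    return p,cost(p)
if __name__=="__main__":
  import sys
  for n in sys.argv[1:]:
    W=cloud(load(n+".npz")); P=W[box(W,[.36,-.1,-.02],[.56,.19,.075])]
    print(n,len(P),*fit(P,[459,48,3]))
E
python3 cad.py top0 side0
```

```text
top0 6616 [461.25  47.5    4.  ] 2.2091947502488236
side0 5758 [461.   52.5   3.5] 3.3529074854008427
```

```bash
cat > plan.py <<'E'
# usage: plan.py x y z jawangle_deg nrows grip : prints rows from measured pose, tool axes
import sys,numpy as np
from cell import manip
s=manip.read_state(); p=np.array(s["position"]); R=np.array(s["tcp_rot"])
a=np.degrees(np.arctan2(R[1,2],R[0,2]))
print("t %.2f"%s["time"],"pos",p.round(4),"jaw %.2f"%a,"tilt",R[:,0].round(4),"F",np.round(s["ft_force"],2),"w %.4f"%s["grip_width"],"q",np.round(s["joint_pos"],1))
if len(sys.argv)>1:
    x,y,z,t=map(float,sys.argv[1:5]); n=int(sys.argv[5]); g=sys.argv[6]
    d=np.array([x,y,z])-p; dy=a-t; st=d/n*100; out=[]
    for i in range(n):
        b=np.radians(a-dy/n*i); jaw=np.array([np.cos(b),np.sin(b)]); yt=np.array([-np.sin(b),np.cos(b)])
        out.append([round(-st[2],2),round(st[:2]@yt,2),round(st[:2]@jaw,2),round(dy/n,1),float(g)])
    for i in range(0,n,5): print(", ".join(", ".join("%g"%v for v in r) for r in out[i:i+5]))
E
python3 plan.py .44 .3 .25 76.7 10 0
```

```text
t 0.15 pos [0.144  0.6077 0.2303] jaw 76.66 tilt [-6.0e-04 -1.5e-03 -1.0e+00] F [-0.29 -0.69 -1.64] w 0.0853 q [69.8  3.  92.5  0.  84.6 -6.8]
-0.2, -3.59, -2.31, -0, 0, -0.2, -3.59, -2.31, -0, 0, -0.2, -3.59, -2.31, -0, 0, -0.2, -3.59, -2.31, -0, 0, -0.2, -3.59, -2.31, -0, 0
-0.2, -3.59, -2.31, -0, 0, -0.2, -3.59, -2.31, -0, 0, -0.2, -3.59, -2.31, -0, 0, -0.2, -3.59, -2.31, -0, 0, -0.2, -3.59, -2.31, -0, 0
```

>>> {"fn": "apply_moves", "kwargs": {
  "moves": [-0.2, -3.6, -2.3, 0, 0, -0.2, -3.6, -2.3, 0, 0, -0.2, -3.6, -2.3, 0, 0, -0.2, -3.6, -2.3, 0, 0, -0.2, -3.6, -2.3, 0, 0]
}}

```text
time: 0.78
position: [0.2934, 0.4535, 0.241]
tcp_rot: [[-0.0, -0.973, 0.23], [-0.0, 0.23, 0.973], [-1.0, 0.0, -0.0]]
ft_force: [0.4, -0.1, 0.4]
grip_width: 0.085
```

>>> {"fn": "apply_moves", "kwargs": {
  "moves": [-0.2, -3.6, -2.3, 0, 0, -0.2, -3.6, -2.3, 0, 0, -0.2, -3.6, -2.3, 0, 0, -0.2, -3.6, -2.3, 0, 0, -0.2, -3.6, -2.3, 0, 0]
}}

```text
time: 1.4
position: [0.4421, 0.3001, 0.2511]
tcp_rot: [[-0.0, -0.973, 0.231], [-0.0, 0.231, 0.973], [-1.0, 0.0, -0.0]]
ft_force: [-0.7, -0.4, -0.2]
grip_width: 0.0857
```

```bash
python3 plan.py .46 -.03 .25 4 8 0
```

```text
t 1.40 pos [0.4421 0.3001 0.2511] jaw 76.66 tilt [-3.e-04 -1.e-04 -1.e+00] F [-0.66 -0.41 -0.17] w 0.0857 q [ 26.2 -10.1 103.1   0.   87.  -50.5]
0.01, -1.17, -3.96, 9.1, 0, 0.01, -1.78, -3.73, 9.1, 0, 0.01, -2.35, -3.4, 9.1, 0, 0.01, -2.85, -2.99, 9.1, 0, 0.01, -3.29, -2.5, 9.1, 0
0.01, -3.64, -1.95, 9.1, 0, 0.01, -3.91, -1.35, 9.1, 0, 0.01, -4.07, -0.72, 9.1, 0
```

>>> {"fn": "apply_moves", "kwargs": {
  "moves": [0, -1.2, -4, 9.1, 0, 0, -1.8, -3.7, 9.1, 0, 0, -2.3, -3.4, 9.1, 0, 0, -2.8, -3, 9.1, 0, 0, -3.3, -2.5, 9.1, 0]
}}

```text
time: 2.02
position: [0.4518, 0.0939, 0.251]
tcp_rot: [[-0.0, -0.513, 0.858], [-0.0, 0.858, 0.513], [-1.0, 0.0, -0.0]]
ft_force: [0.4, 0.9, -0.1]
grip_width: 0.0854
```

>>> {"fn": "apply_moves", "kwargs": {
  "moves": [0, -3.6, -2, 9.1, 0, 0, -3.9, -1.4, 9.1, 0, 0, -4.1, -0.7, 9.1, 0, 0, 0, 0, 0, 0]
}}

```text
time: 2.52
position: [0.4575, -0.0309, 0.251]
tcp_rot: [[-0.001, -0.063, 0.998], [-0.0, 0.998, 0.063], [-1.0, -0.0, -0.001]]
ft_force: [0.3, 0.1, -0.2]
grip_width: 0.0853
```

```bash
python3 - <<'E'
from h import *
cap("wrist","w1")
E
python3 cad.py w1;python3 plan.py .4325 -.295 .2 4 6 0
```

```text
w1 40977 [460.5    46.75    3.625] 2.0439092133632824
t 2.58 pos [ 0.4575 -0.0296  0.251 ] jaw 3.78 tilt [-6.e-04  6.e-04 -1.e+00] F [ 0.68 -0.3   1.12] w 0.0854 q [-13.  -21.4 112.3   0.   89.2 -16.8]
0.85, -4.39, -0.71, -0, 0, 0.85, -4.39, -0.71, -0, 0, 0.85, -4.39, -0.71, -0, 0, 0.85, -4.38, -0.72, -0, 0, 0.85, -4.38, -0.72, -0, 0
0.85, -4.38, -0.72, -0, 0
```

View pics/w1.png

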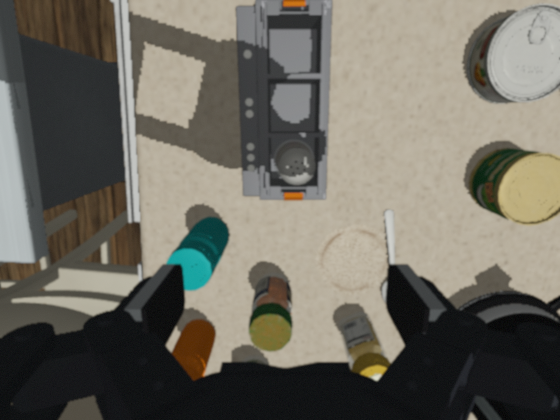

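>>> {"fn": "apply_moves", "kwargs": {
  "moves": [0, -4.4, -0.7, 0, 0, 0, -4.4, -0.7, 0, 0, 0, -4.4, -0.7, 0, 0, 0, -4.4, -0.7, 0, 0, 0, -4.4, -0.7, 0, 0]
}}

```text
time: 3.2
position: [0.4379, -0.2508, 0.2512]
tcp_rot: [[0.0, -0.07, 0.998], [0.001, 0.998, 0.07], [-1.0, 0.001, 0.0]]
ft_force: [0.0, 1.3, 0.1]
grip_width: 0.0855
```

>>> {"fn": "apply_moves", "kwargs": {
  "moves": [0, -4.4, -0.7, 0, 0, 0, 0, 0, 0, 0]
}}

```text
time: 3.45
position: [0.4336, -0.2961, 0.2509]
tcp_rot: [[-0.001, -0.066, 0.998], [0.001, 0.998, 0.066], [-1.0, 0.001, -0.001]]
ft_force: [0.0, 0.0, -0.1]
grip_width: 0.0853
```

```bash
python3 - <<'E'
from meas import *
W=cloud(load("w1.npz")); capm(None,W,.451,-.172,.097,"grn w1")
c=cap("wrist","w2"); W=cloud(c); capm(c,W,.4327,-.295,.106,"red w2"); print(proj(c,[.4327,-.2955,.106]))
c=cap("top","t2"); W=cloud(c); 
E
python3 plan.py .4325 -.2955 .058 3.7 4 0
```

```text
grn w1 n 1581 mean [ 0.451  -0.17    0.0967] minmaxmid [ 0.4511 -0.1725] encl [ 0.4507 -0.1733] 0.022826360702514648
red w2 n 1947 mean [ 0.4319 -0.2964  0.1071] minmaxmid [ 0.4319 -0.2969] encl [ 0.432  -0.2976] 0.02183015823364258
[[283.9178 196.1407]]
t 3.55 pos [ 0.4339 -0.2941  0.2509] jaw 3.94 tilt [-4.0e-04  1.2e-03 -1.0e+00] F [-0.46 -0.12  0.11] w 0.0852 q [-42.3 -11.5 104.3   0.   87.3 -46.2]
4.82, -0.03, -0.04, 0.1, 0, 4.82, -0.03, -0.04, 0.1, 0, 4.82, -0.03, -0.04, 0.1, 0, 4.82, -0.03, -0.04, 0.1, 0
```

View pics/w2.png

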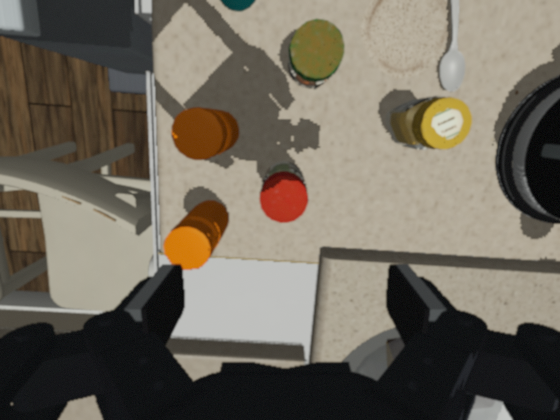

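>>> {"fn": "apply_moves", "kwargs": {
  "moves": [4.8, -0.1, -0.1, 0, 0, 4.8, -0.1, 0, 0, 0, 4.8, 0, 0, 0, 0, 3.9, 0, 0, 0, 0, 1, 0, 0, 0, 0]
}}

```text
time: 4.18
position: [0.4315, -0.294, 0.0554]
tcp_rot: [[-0.004, -0.07, 0.998], [0.004, 0.998, 0.07], [-1.0, 0.005, -0.004]]
ft_force: [-0.4, -0.0, 0.1]
grip_width: 0.0856
```

>>> {"fn": "apply_moves", "kwargs": {
  "moves": [0, 0, 0, 0, 0.4, 0, 0, 0, 0, 1, 0, 0, 0, 0, 1, 0, 0, 0, 0, 1, 0, 0, 0, 0, 1]
}}

```text
time: 4.8
position: [0.434, -0.2983, 0.061]
tcp_rot: [[0.003, -0.067, 0.998], [-0.002, 0.998, 0.067], [-1.0, -0.002, 0.003]]
ft_force: [-0.9, 0.4, 6.4]
grip_width: 0.0425
```

```bash
python3 plan.py; python3 - <<'E'
from h import *
cap("wrist","w3"); cap("side","s3")
E
```

```text
t 4.80 pos [ 0.434  -0.2983  0.061 ] jaw 3.85 tilt [ 0.0029 -0.0023 -1.    ] F [-0.92  0.4   6.37] w 0.0425 q [-42.6  -0.7 113.4   0.   67.1 -46.5]
```

View pics/w3.png

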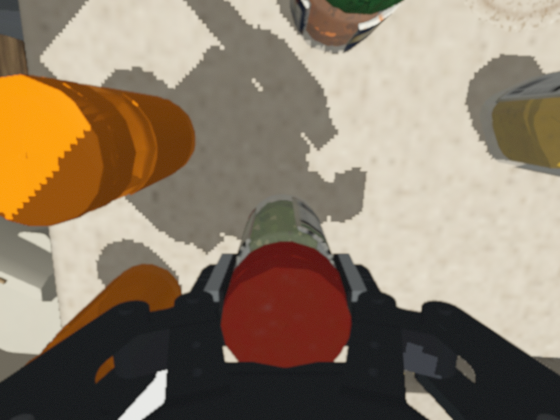

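View pics/s3.png

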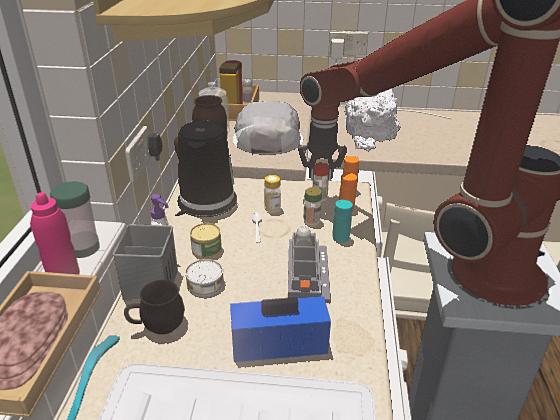

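>>> {"fn": "apply_moves", "kwargs": {
  "moves": [-2, 0, 0, 0, 1, -4, 0, 0, 0, 1, -4, 0, 0, 0, 1, -3, 0, 0, 0, 1, 0, 0, 0, 0, 1]
}}

```text
time: 5.52
position: [0.4342, -0.2986, 0.1919]
tcp_rot: [[0.005, -0.067, 0.998], [-0.005, 0.998, 0.067], [-1.0, -0.005, 0.005]]
ft_force: [-0.2, 0.9, -2.3]
grip_width: 0.0423
```

```bash
python3 - <<'E'
from meas import *
from cell import manip
c=cap("wrist","w4"); W=cloud(c); s=manip.read_state(); p=s["position"]; print(p,s["ft_force"],s["grip_width"])
h=np.array(c["image"]).astype(int); m=(h[...,2]>90)&(h[...,1]<60)&(h[...,0]<60)&np.isfinite(W[...,2])&(W[...,2]>.15); m[:230]=0
P=W[m]; zt=np.percentile(P[:,2],90); T=P[abs(P[:,2]-zt)<.004]; print(len(P),zt,T.mean(0),circ(T[:,:2]))
cap("side","s4")
E
python3 plan.py .4573 .1001 .19 3.7 9 1
```

```text
[ 0.4332 -0.2977  0.1894] [-0.5557 -0.0935 -1.6455] 0.04212290546037907
10423 0.23958924543058224 [ 0.4339 -0.2952  0.2388] (array([ 0.4272, -0.2968]), 0.028640623092651366)
t 5.62 pos [ 0.4324 -0.297   0.1876] jaw 3.85 tilt [-3.e-04  4.e-04 -1.e+00] F [ 0.74 -0.05 -1.85] w 0.0423 q [-42.6  -9.1 108.3   0.   80.8 -46.5]
-0.03, 4.38, 0.57, 0, 1, -0.03, 4.38, 0.57, 0, 1, -0.03, 4.38, 0.57, 0, 1, -0.03, 4.38, 0.57, 0, 1, -0.03, 4.38, 0.57, 0, 1
-0.03, 4.38, 0.57, 0, 1, -0.03, 4.38, 0.56, 0, 1, -0.03, 4.38, 0.56, 0, 1, -0.03, 4.38, 0.56, 0, 1
```

View pics/w4.png

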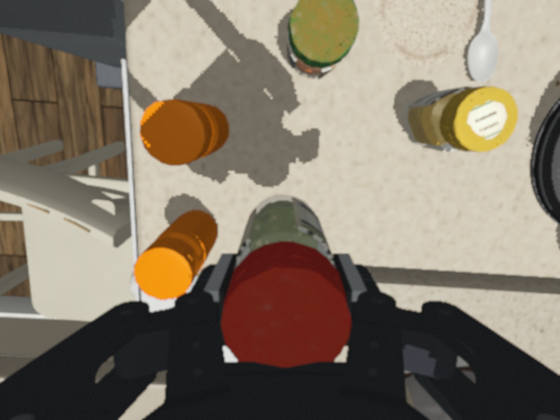

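View pics/s4.png

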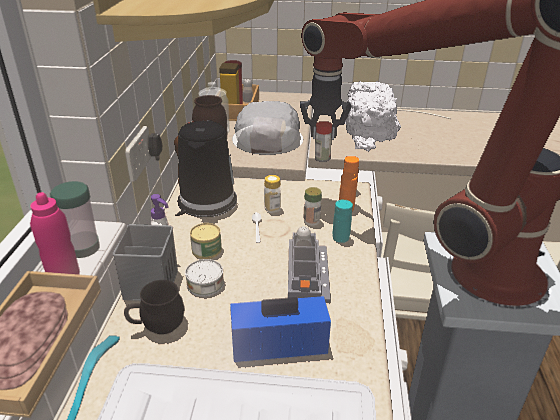

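>>> {"fn": "apply_moves", "kwargs": {
  "moves": [0, 4.4, 0.6, 0, 1, 0, 4.4, 0.6, 0, 1, 0, 4.4, 0.6, 0, 1, 0, 4.4, 0.6, 0, 1, 0, 4.4, 0.6, 0, 1]
}}

```text
time: 6.25
position: [0.4465, -0.0739, 0.1856]
tcp_rot: [[-0.004, -0.067, 0.998], [0.001, 0.998, 0.067], [-1.0, 0.002, -0.004]]
ft_force: [-0.8, -0.5, -0.2]
grip_width: 0.042
```

>>> {"fn": "apply_moves", "kwargs": {
  "moves": [0, 4.4, 0.6, 0, 1, 0, 4.4, 0.6, 0, 1, 0, 4.4, 0.6, 0, 1, 0, 4.2, 0.4, 0, 1, 0, 0, 0, 0, 1]
}}

```text
time: 6.88
position: [0.4566, 0.1014, 0.1857]
tcp_rot: [[-0.004, -0.072, 0.997], [0.0, 0.997, 0.072], [-1.0, 0.0, -0.004]]
ft_force: [0.8, -0.6, -2.0]
grip_width: 0.0421
```

```bash
python3 plan.py .4573 .1001 .115 3.7 2 1; python3 - <<'E'
from h import *
cap("wrist","w5"); cap("side","s5")
E
python3 cad.py w5;python3 plan.py .4573 .1001 .13 3.7 2 1;
```

```text
t 6.88 pos [0.4566 0.1014 0.1857] jaw 4.11 tilt [-0.0043  0.     -1.    ] F [ 0.85 -0.62 -1.99] w 0.0421 q [  3.4 -17.4 115.4   0.   82.3  -0.7]
3.54, -0.07, 0.03, 0.2, 1, 3.54, -0.06, 0.03, 0.2, 1
w5 29629 [460.75   47.      4.125] 1.6816593489836742
t 6.97 pos [0.457  0.0993 0.1863] jaw 3.91 tilt [-3.3e-03 -7.0e-04 -1.0e+00] F [ 0.34 -0.12 -0.81] w 0.0422 q [  3.1 -17.5 115.4  -0.   82.3  -0.8]
2.82, 0.04, 0.02, 0.1, 1, 2.82, 0.04, 0.02, 0.1, 1
```

View pics/w5.png

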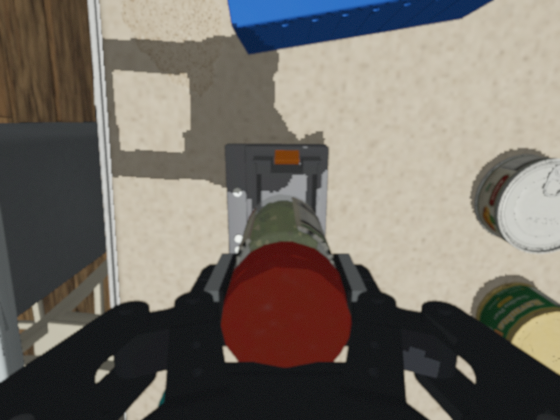

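View pics/s5.png

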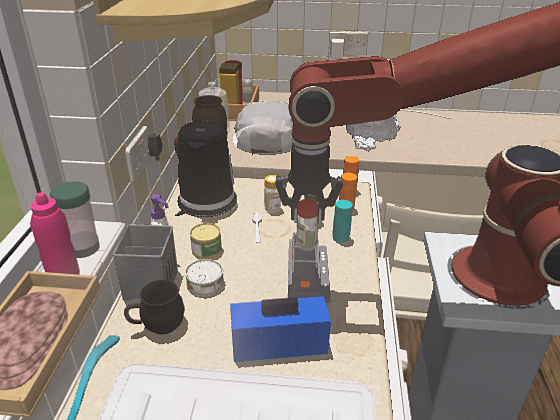

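>>> {"fn": "apply_moves", "kwargs": {
  "moves": [3, 0.1, 0, 0, 1, 3, 0, 0, 0, 1, 1.2, 0, 0, 0, 1, 1, 0, 0, 0, 1, 0, 0, 0, 0, 1]
}}

```text
time: 7.6
position: [0.4579, 0.1, 0.1061]
tcp_rot: [[-0.001, -0.067, 0.998], [-0.0, 0.998, 0.067], [-1.0, -0.0, -0.001]]
ft_force: [-0.2, 0.2, -0.8]
grip_width: 0.0425
```

```bash
python3 plan.py .4571 .1 .061 4 3 1; python3 - <<'E'
from h import *
c=cap("side","s6"); cv2.imwrite("pics/s6c.png",cv2.resize(c["image"][160:340,220:400],None,fx=3,fy=3))
E
```

```text
t 7.60 pos [0.4579 0.1    0.1061] jaw 3.82 tilt [-7.e-04 -1.e-04 -1.e+00] F [-0.2   0.16 -0.79] w 0.0425 q [  3.2 -12.6 119.5  -0.   73.2  -0.6]
1.5, 0, -0.03, -0.1, 1, 1.5, 0, -0.03, -0.1, 1, 1.5, 0, -0.03, -0.1, 1
```

View pics/s6c.png

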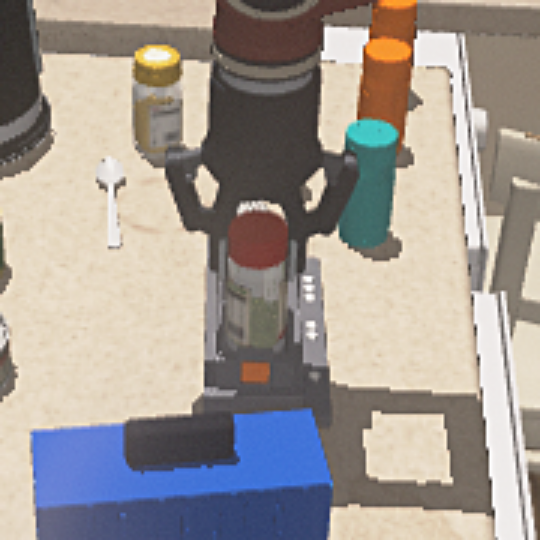

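The jar (cap at crop (258,238)) is entering the one-dot pocket with no force.

>>> {"fn": "apply_moves", "kwargs": {
  "moves": [1, 0, 0, 0, 1, 1, 0, 0, 0, 1, 1, 0, 0, 0, 1, 1, 0, 0, 0, 1, 0.3, 0, 0, 0, 1]
}}

```text
time: 8.28
position: [0.4578, 0.1006, 0.0664]
tcp_rot: [[-0.005, -0.068, 0.998], [-0.0, 0.998, 0.068], [-1.0, 0.0, -0.005]]
ft_force: [-16.5, -1.0, 35.6]
grip_width: 0.0424
```

>>> {"fn": "apply_moves", "kwargs": {
  "moves": [-0.3, 0, 0, 0, 1, 0, 0, 0, 0, 1]
}}

```text
time: 8.52
position: [0.4585, 0.1005, 0.0666]
tcp_rot: [[0.001, -0.067, 0.998], [0.0, 0.998, 0.067], [-1.0, 0.0, 0.001]]
ft_force: [-0.2, 0.3, 1.3]
grip_width: 0.0419
```

```bash
python3 plan.py .4571 .1 .061 4 3 1; python3 - <<'E'
from meas import *
c=cap("side","s7"); cv2.imwrite("pics/s7c.png",cv2.resize(c["image"][160:340,220:400],None,fx=3,fy=3))
W=cloud(c); h=c["image"].astype(int); m=(h[...,2]>80)&(h[...,1]<70)&(h[...,0]<70)&box(W,[.4,.05,.06],[.52,.15,.14])
P=W[m]; print(len(P),np.percentile(P,[2,50,98],axis=0))
E
```

```text
t 8.53 pos [0.4585 0.1005 0.0666] jaw 3.86 tilt [ 1.1e-03  1.0e-04 -1.0e+00] F [-0.18  0.3   1.31] w 0.0419 q [  3.3  -9.3 120.8   0.   68.4  -0.6]
0.19, -0.01, -0.05, -0, 1, 0.19, -0.01, -0.05, -0, 1, 0.19, -0.01, -0.05, -0, 1
303 [[0.4386 0.0874 0.0915]
 [0.4572 0.114  0.1101]
 [0.4793 0.1255 0.1139]]
```

View pics/s7c.png

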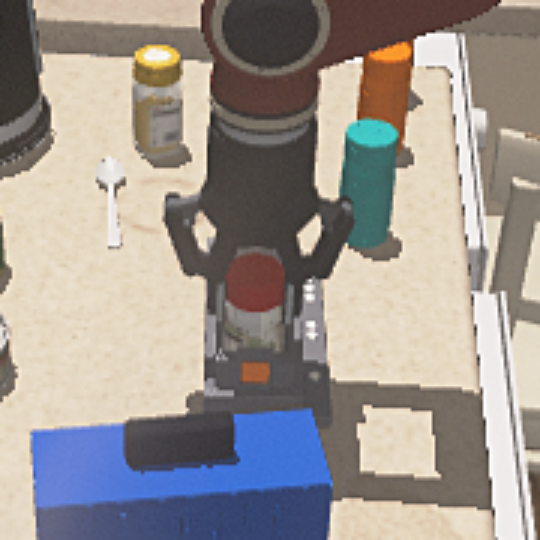

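>>> {"fn": "apply_moves", "kwargs": {
  "moves": [0, 0, 0, 0, 0.2, 0, 0, 0, 0, 0.2, 0, 0, 0, 0, 0.2, -2, 0, 0, 0, 0.2, -6, 0, 0, 0, 0.1]
}}

```text
time: 9.2
position: [0.4549, 0.1002, 0.1431]
tcp_rot: [[-0.009, -0.067, 0.998], [-0.001, 0.998, 0.067], [-1.0, 0.0, -0.009]]
ft_force: [1.5, 0.8, 0.9]
grip_width: 0.0769
```

>>> {"fn": "apply_moves", "kwargs": {
  "moves": [-6, 0, 0, 0, 0, 0, -5, -0.3, 0, 0, 0, -5, -0.3, 0, 0, 0, 0, 0, 0, 0]
}}

```text
time: 9.7
position: [0.4587, -0.0021, 0.2064]
tcp_rot: [[0.0, -0.063, 0.998], [-0.0, 0.998, 0.063], [-1.0, -0.001, 0.0]]
ft_force: [0.4, -1.0, 0.5]
grip_width: 0.0852
```

```bash
python3 plan.py .451 -.173 .2 4 4 0;  python3 - <<'E'
from meas import *
for n in ["wrist","top"]:
    c=cap(n,n[0]+"8"); W=cloud(c); capm(c,W,.457,.1,.112,n+" red")
    print(proj(c,[.457,.1,.11]))
    capm(c,W,.451,-.172,.097,n+" grn")
E
python3 cad.py t8 w8
```

```text
t 9.70 pos [ 0.4587 -0.0021  0.2064] jaw 3.58 tilt [ 3.e-04 -5.e-04 -1.e+00] F [ 0.37 -1.04  0.49] w 0.0852 q [ -9.6 -20.  115.4  -0.   84.6 -13.1]
0.16, -4.25, -0.46, -0.1, 0, 0.16, -4.25, -0.47, -0.1, 0, 0.16, -4.25, -0.48, -0.1, 0, 0.16, -4.25, -0.48, -0.1, 0
wrist red n 3870 mean [0.4573 0.1005 0.1135] minmaxmid [0.4575 0.1002] encl [0.4574 0.1004] 0.02208146095275879
[[292.0203  61.4303]]
wrist grn n 100 mean [ 0.4541 -0.1536  0.0873] minmaxmid [ 0.4538 -0.1545] encl [ 0.4538 -0.1564] 0.01332866096496582
top red n 3 mean [0.4494 0.0811 0.1088] minmaxmid [0.4493 0.081 ] encl [0.4493 0.081 ] 0.002388033390045166
[[220.8869 239.9813]]
top grn n 223 mean [ 0.451  -0.1729  0.0964] minmaxmid [ 0.4502 -0.1737] encl [ 0.4511 -0.1737] 0.02250143814086914
t8 2904 [461.25   47.75    3.875] 2.15273199864889
w8 48966 [460.25   47.      3.625] 1.8788825097826656
```

View pics/w8.png

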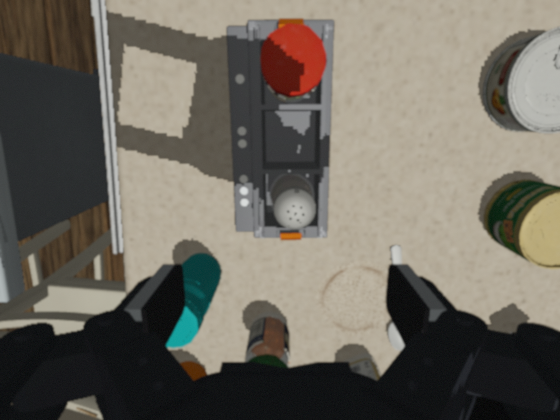

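>>> {"fn": "apply_moves", "kwargs": {
  "moves": [0.2, -4.3, -0.5, 0, 0, 0.2, -4.3, -0.5, 0, 0, 0.2, -4.3, -0.5, 0, 0, 0.2, -4.2, -0.4, 0, 0, 0, 0, 0, 0, 0]
}}

```text
time: 10.42
position: [0.4514, -0.1723, 0.1978]
tcp_rot: [[-0.001, -0.066, 0.998], [0.001, 0.998, 0.066], [-1.0, 0.001, -0.001]]
ft_force: [0.7, -0.1, 0.4]
grip_width: 0.0856
```

```bash
python3 - <<'E'
from meas import *
for n in ["wrist"]:
    c=cap(n,n[0]+"9"); W=cloud(c); 
    capm(c,W,.451,-.172,.097,n+" grn")
E
python3 plan.py .4509 -.1735 .058 4 4 0;  
```

```text
wrist grn n 2775 mean [ 0.4509 -0.1724  0.0976] minmaxmid [ 0.4509 -0.1732] encl [ 0.4507 -0.1739] 0.022737251281738282
t 10.47 pos [ 0.4514 -0.1712  0.1979] jaw 3.84 tilt [-8.0e-04  1.1e-03 -1.0e+00] F [-0.15  0.29  0.02] w 0.0852 q [-29.6 -15.8 112.9   0.   82.9 -33.5]
3.5, -0.06, -0.02, -0, 0, 3.5, -0.06, -0.02, -0, 0, 3.5, -0.06, -0.02, -0, 0, 3.5, -0.06, -0.02, -0, 0
```

View pics/w9.png

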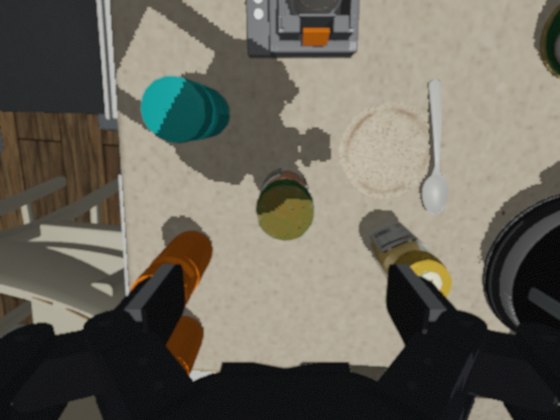

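>>> {"fn": "apply_moves", "kwargs": {
  "moves": [4, -0.1, 0, 0, 0, 4, 0, 0, 0, 0, 4, 0, 0, 0, 0, 2, 0, 0, 0, 0, 0, 0, 0, 0, 0]
}}

```text
time: 11.1
position: [0.4502, -0.17, 0.0563]
tcp_rot: [[-0.004, -0.07, 0.998], [0.003, 0.998, 0.07], [-1.0, 0.003, -0.004]]
ft_force: [0.0, -0.9, -0.0]
grip_width: 0.0855
```

>>> {"fn": "apply_moves", "kwargs": {
  "moves": [0, 0, 0, 0, 0.4, 0, 0, 0, 0, 1, 0, 0, 0, 0, 1, 0, 0, 0, 0, 1, 0, 0, 0, 0, 1]
}}

```text
time: 11.72
position: [0.4524, -0.1732, 0.06]
tcp_rot: [[0.002, -0.067, 0.998], [-0.001, 0.998, 0.067], [-1.0, -0.001, 0.002]]
ft_force: [-1.4, 1.4, 6.3]
grip_width: 0.0435
```

>>> {"fn": "apply_moves", "kwargs": {
  "moves": [-2, 0, 0, 0, 1, -4, 0, 0, 0, 1, -4, 0, 0, 0, 1, -4, 0, 0, 0, 1, 0, 0, 0, 0, 1]
}}

```text
time: 12.35
position: [0.4534, -0.1739, 0.2025]
tcp_rot: [[0.007, -0.067, 0.998], [-0.004, 0.998, 0.067], [-1.0, -0.005, 0.007]]
ft_force: [0.3, 0.6, -1.6]
grip_width: 0.0439
```

```bash
python3 - <<'E'
from meas import *
c=cap("wrist","w10"); c=cap("side","s10")
E
python3 plan.py .4608 .0473 .2 4 5 1;  
```

```text
t 12.45 pos [ 0.4511 -0.1726  0.1977] jaw 3.85 tilt [-3.e-04  2.e-04 -1.e+00] F [-0.69  0.17 -2.08] w 0.0435 q [-29.8 -15.8 112.9   0.   82.8 -33.6]
-0.05, 4.37, 0.49, -0, 1, -0.05, 4.37, 0.49, -0, 1, -0.05, 4.37, 0.49, -0, 1, -0.05, 4.37, 0.5, -0, 1, -0.05, 4.37, 0.5, -0, 1
```

View pics/w10.png

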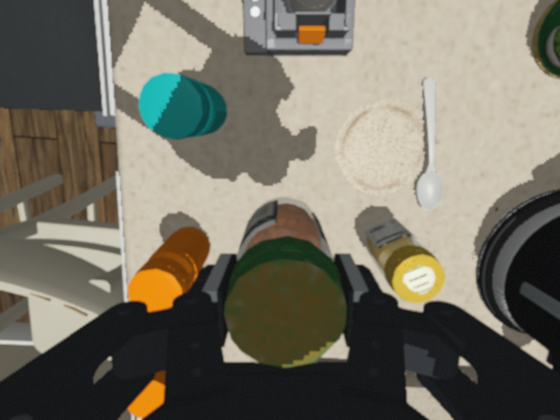

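View pics/s10.png

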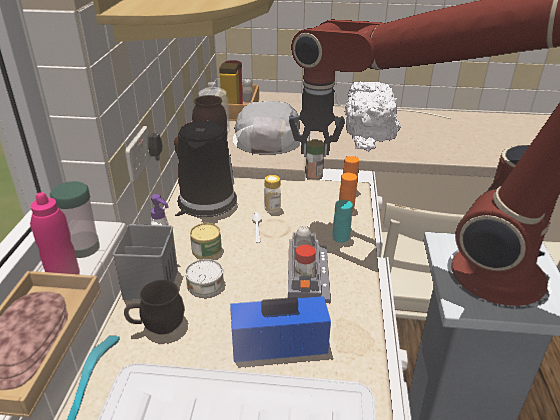

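>>> {"fn": "apply_moves", "kwargs": {
  "moves": [0, 4.4, 0.5, 0, 1, 0, 4.4, 0.5, 0, 1, 0, 4.4, 0.5, 0, 1, 0, 4.4, 0.5, 0, 1, 0, 4.3, 0.4, 0, 1]
}}

```text
time: 13.08
position: [0.4591, 0.0489, 0.1955]
tcp_rot: [[-0.004, -0.067, 0.998], [0.0, 0.998, 0.067], [-1.0, 0.001, -0.004]]
ft_force: [-0.3, 0.9, -0.7]
grip_width: 0.0431
```

>>> {"fn": "apply_moves", "kwargs": {
  "moves": [0, 0, 0, 0, 1, 0, 0, 0, 0, 1]
}}

```text
time: 13.32
position: [0.4597, 0.0472, 0.1964]
tcp_rot: [[-0.003, -0.068, 0.998], [-0.0, 0.998, 0.068], [-1.0, -0.0, -0.003]]
ft_force: [0.2, -0.5, -1.3]
grip_width: 0.0432
```

```bash
for i in 1 2 3; do python3 -c "
from cell import manip
import time; s=manip.read_state(); print(s['position'])"; done; python3 plan.py .4607 .0472 .13 4 3 1;  
```

```text
[0.45965229 0.04722783 0.19643994]
[0.45965229 0.04722783 0.19643994]
[0.45965229 0.04722783 0.19643994]
t 13.32 pos [0.4597 0.0472 0.1964] jaw 3.88 tilt [-3.1e-03 -3.0e-04 -1.0e+00] F [ 0.19 -0.52 -1.3 ] w 0.0432 q [ -3.4 -18.9 115.5  -0.   83.5  -7.2]
2.21, -0, 0.03, -0, 1, 2.21, -0, 0.03, -0, 1, 2.21, -0, 0.03, -0, 1
```

>>> {"fn": "apply_moves", "kwargs": {
  "moves": [3, 0, 0, 0, 1, 3, 0, 0, 0, 1, 1.5, 0, 0, 0, 1, 1, 0, 0, 0, 1, 0, 0, 0, 0, 1]
}}

```text
time: 13.95
position: [0.4605, 0.0471, 0.113]
tcp_rot: [[-0.001, -0.067, 0.998], [0.0, 0.998, 0.067], [-1.0, 0.0, -0.001]]
ft_force: [-1.2, 0.0, -0.3]
grip_width: 0.0432
```

```bash
python3 plan.py .4608 .0472 .066 4 3 1; python3 - <<'E'
from h import *
c=cap("side","s11"); cv2.imwrite("pics/s11c.png",cv2.resize(c["image"][160:340,220:400],None,fx=3,fy=3))
E
```

```text
t 13.95 pos [0.4605 0.0471 0.113 ] jaw 3.82 tilt [-8.e-04  0.e+00 -1.e+00] F [-1.24  0.03 -0.27] w 0.0432 q [ -3.4 -14.  119.9  -0.   74.1  -7.2]
1.57, 0, 0.01, -0.1, 1, 1.57, 0, 0.01, -0.1, 1, 1.57, 0, 0.01, -0.1, 1
```

View pics/s11c.png

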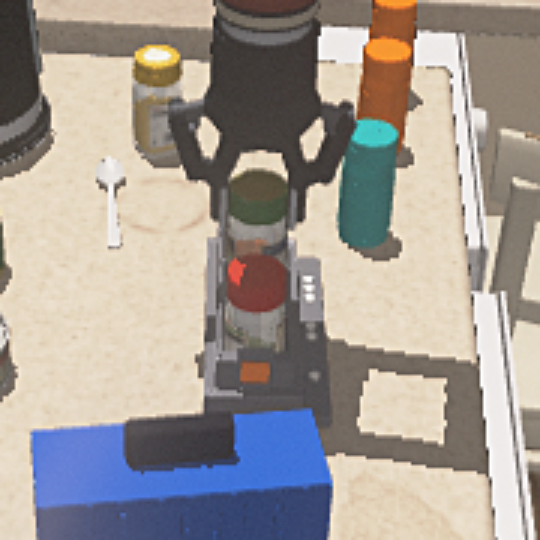

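>>> {"fn": "apply_moves", "kwargs": {
  "moves": [1.5, 0, 0, 0, 1, 1.5, 0, 0, 0, 1, 1, 0, 0, 0, 1, 0.4, 0, 0, 0, 1, 0, 0, 0, 0, 1]
}}

```text
time: 14.62
position: [0.4603, 0.0475, 0.0689]
tcp_rot: [[-0.001, -0.067, 0.998], [0.0, 0.998, 0.067], [-1.0, 0.0, -0.001]]
ft_force: [0.5, 0.7, -1.2]
grip_width: 0.043
```

>>> {"fn": "apply_moves", "kwargs": {
  "moves": [0.3, 0, 0, 0, 1, 0, 0, 0, 0, 1]
}}

```text
time: 14.88
position: [0.4606, 0.0475, 0.0664]
tcp_rot: [[0.0, -0.067, 0.998], [-0.0, 0.998, 0.067], [-1.0, -0.0, 0.0]]
ft_force: [-0.8, -0.3, -1.6]
grip_width: 0.0437
```

>>> {"fn": "apply_moves", "kwargs": {
  "moves": [0.2, 0, 0, 0, 1, 0, 0, 0, 0, 1]
}}

```text
time: 15.12
position: [0.461, 0.0474, 0.0661]
tcp_rot: [[-0.0, -0.067, 0.998], [-0.0, 0.998, 0.067], [-1.0, -0.0, -0.0]]
ft_force: [-4.6, -0.4, 8.9]
grip_width: 0.0433
```

>>> {"fn": "apply_moves", "kwargs": {
  "moves": [0, 0, 0, 0, 0.2, 0, 0, 0, 0, 0.2, 0, 0, 0, 0, 0.2, -2, 0, 0, 0, 0.2, -6, 0, 0, 0, 0.1]
}}

```text
time: 15.75
position: [0.4575, 0.0476, 0.1412]
tcp_rot: [[-0.009, -0.067, 0.998], [0.001, 0.998, 0.067], [-1.0, 0.001, -0.009]]
ft_force: [1.1, -0.9, 0.9]
grip_width: 0.077
```

>>> {"fn": "apply_moves", "kwargs": {
  "moves": [-6, 0, 0, 0, 0, 0, -5, -0.3, 0, 0, 0, -2, -0.3, 0, 0, 0, 0, 0, 0, 0]
}}

```text
time: 16.25
position: [0.4592, -0.0237, 0.2043]
tcp_rot: [[0.0, -0.065, 0.998], [0.0, 0.998, 0.065], [-1.0, 0.0, 0.0]]
ft_force: [0.5, -0.1, 0.9]
grip_width: 0.0855
```

```bash
python3 - <<'E'
from meas import *
c=cap("wrist","w12"); W=cloud(c); capm(c,W,.457,.1,.112,"red"); 
h=c["image"].astype(int)
capm(c,W,.461,.047,.104,"grn")
m=box(W,[.43,.025,.097],[.49,.072,.11]); P=W[m]; print(len(P),P.mean(0),circ(P[:,:2]))
E
python3 cad.py w12
python3 plan.py .47 .2 .25 50 5 0;  
```

```text
red n 4078 mean [0.4577 0.0936 0.1124] minmaxmid [0.4574 0.0865] encl [0.4585 0.0867] 0.03139607048034668
grn n 4004 mean [0.4592 0.0533 0.1053] minmaxmid [0.4597 0.0565] encl [0.457  0.0569] 0.0342911262512207
3180 [0.4598 0.0463 0.1043] (array([0.4599, 0.0458]), 0.022090673446655273)
w12 42911 [460.5    46.75    3.625] 1.9117379738951876
t 16.30 pos [ 0.4592 -0.0229  0.2041] jaw 3.79 tilt [-3.e-04  5.e-04 -1.e+00] F [-0.22 -0.19 -0.96] w 0.0855 q [-12.2 -19.7 115.4   0.   84.3 -15.9]
-0.92, 4.43, 0.51, -9.2, 0, -0.92, 4.3, 1.22, -9.2, 0, -0.92, 4.04, 1.89, -9.2, 0, -0.92, 3.69, 2.51, -9.2, 0, -0.92, 3.24, 3.07, -9.2, 0
```

View pics/w12.png

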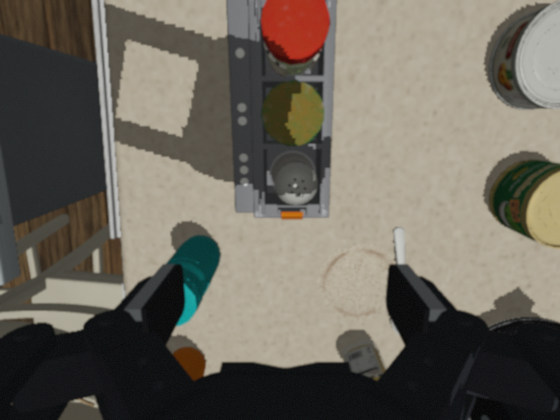

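```bash
python3 plan.py .498 .2735 .25 102.5 10 0;  
```

```text
t 16.30 pos [ 0.4592 -0.0229  0.2041] jaw 3.79 tilt [-3.e-04  5.e-04 -1.e+00] F [-0.22 -0.19 -0.96] w 0.0855 q [-12.2 -19.7 115.4   0.   84.3 -15.9]
-0.46, 2.93, 0.58, -9.9, 0, -0.46, 2.79, 1.08, -9.9, 0, -0.46, 2.56, 1.54, -9.9, 0, -0.46, 2.26, 1.96, -9.9, 0, -0.46, 1.89, 2.31, -9.9, 0
-0.46, 1.47, 2.6, -9.9, 0, -0.46, 1, 2.82, -9.9, 0, -0.46, 0.5, 2.95, -9.9, 0, -0.46, -0.01, 2.99, -9.9, 0, -0.46, -0.52, 2.94, -9.9, 0
```

>>> {"fn": "apply_moves", "kwargs": {
  "moves": [-0.5, 2.9, 0.6, -9.9, 0, -0.5, 2.8, 1.1, -9.9, 0, -0.5, 2.6, 1.5, -9.9, 0, -0.5, 2.3, 2, -9.9, 0, -0.5, 1.9, 2.3, -9.9, 0]
}}

```text
time: 16.92
position: [0.4778, 0.1282, 0.229]
tcp_rot: [[-0.001, -0.807, 0.591], [0.0, 0.591, 0.807], [-1.0, 0.001, -0.0]]
ft_force: [-0.3, -0.4, 0.1]
grip_width: 0.0852
```

>>> {"fn": "apply_moves", "kwargs": {
  "moves": [-0.5, 1.5, 2.6, -9.9, 0, -0.5, 1, 2.8, -9.9, 0, -0.5, 0.5, 3, -9.9, 0, -0.5, 0, 3, -9.9, 0, -0.5, -0.5, 3, -9.9, 0]
}}

```text
time: 17.55
position: [0.4956, 0.2776, 0.2539]
tcp_rot: [[-0.001, -0.973, -0.23], [0.0, -0.23, 0.973], [-1.0, 0.001, 0.0]]
ft_force: [0.5, 0.5, 0.7]
grip_width: 0.0852
```

>>> {"fn": "apply_moves", "kwargs": {
  "moves": [0, 0, 0, 0, 0]
}}

```text
time: 17.68
position: [0.4958, 0.278, 0.2542]
tcp_rot: [[-0.0, -0.974, -0.226], [0.0, -0.226, 0.974], [-1.0, 0.0, 0.0]]
ft_force: [-1.0, -0.7, -0.2]
grip_width: 0.0855
```

```bash
python3 - <<'E'
from meas import *
for n in ["wrist","top"]:
    c=cap(n,n[0]+"13"); W=cloud(c)
    for k,a,b in (("top",.08,.104),("handle",.113,.134)):
        m=box(W,[.38,.15,a],[.65,.4,b]); P=W[m]
        print(n,k,cv2.minAreaRect(P[:,:2].astype(np.float32)*1000),len(P),np.median(P[:,2]))
E
python3 plan.py .498 .2735 .15 102.5 4 0;  
```

```text
wrist top ((497.8185729980469, 273.1790466308594), (187.36843872070312, 69.46981811523438), 12.383171081542969) 13279 0.09331042880619445
wrist handle ((497.1951904296875, 273.13641357421875), (68.67256164550781, 15.784659385681152), 12.500837326049805) 1499 0.12285111373164255
top top ((497.99493408203125, 272.9173583984375), (187.7838592529297, 69.17806243896484), 12.507497787475586) 1360 0.09203846230624696
top handle ((492.5313720703125, 271.6606750488281), (58.418678283691406, 16.170467376708984), 12.245882987976074) 137 0.12126976307013637
t 17.77 pos [0.4957 0.2761 0.2537] jaw 102.86 tilt [-1.e-03 -6.e-04 -1.e+00] F [-0.01  0.35 -0.45] w 0.0853 q [ 21.6  -5.5  98.7  -0.   86.9 -81.3]
2.59, -0.04, -0.07, 0.1, 0, 2.59, -0.04, -0.07, 0.1, 0, 2.59, -0.04, -0.07, 0.1, 0, 2.59, -0.04, -0.07, 0.1, 0
```

View pics/w13.png

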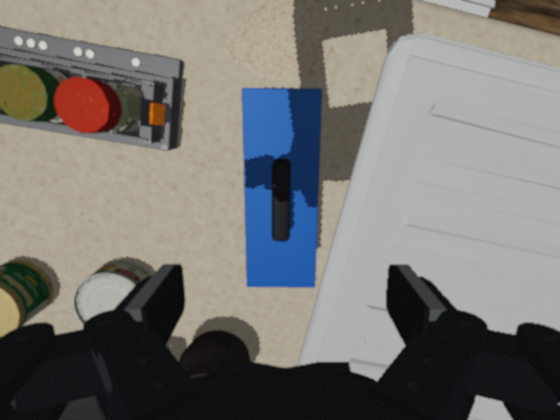

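>>> {"fn": "apply_moves", "kwargs": {
  "moves": [4, 0, -0.3, 0.3, 0, 4, -0.2, 0, 0, 0, 4, 0, 0, 0, 0, 3, 0, 0, 0, 0, 0, 0, 0, 0, 0]
}}

```text
time: 18.4
position: [0.4964, 0.2714, 0.1009]
tcp_rot: [[-0.007, -0.976, -0.216], [-0.003, -0.216, 0.976], [-1.0, 0.007, -0.001]]
ft_force: [-0.4, 0.4, -0.0]
grip_width: 0.0856
```

```bash
python3 plan.py .4976 .2732 .0945 102.5 1 0;  
```

```text
t 18.40 pos [0.4964 0.2714 0.1009] jaw 102.47 tilt [-0.0066 -0.0027 -1.    ] F [-0.41  0.41 -0.03] w 0.0856 q [ 21.1   2.  106.5  -0.   72.  -81.3]
0.64, -0.15, 0.15, -0, 0
```

>>> {"fn": "apply_moves", "kwargs": {
  "moves": [0.7, -0.1, 0.1, 0, 0, 0, 0, 0, 0, 0, 0, 0, 0, 0, 0.6, 0, 0, 0, 0, 1, 0, 0, 0, 0, 1]
}}

```text
time: 19.02
position: [0.4999, 0.2743, 0.0977]
tcp_rot: [[0.001, -0.976, -0.218], [0.0, -0.218, 0.976], [-1.0, -0.001, 0.0]]
ft_force: [-0.4, -0.4, -0.1]
grip_width: 0.0323
```

>>> {"fn": "apply_moves", "kwargs": {
  "moves": [0, 0, 0, 0, 1, 0, 0, 0, 0, 1, 0, 0, 0, 0, 1]
}}

```text
time: 19.4
position: [0.4998, 0.2743, 0.0975]
tcp_rot: [[0.0, -0.976, -0.218], [0.0, -0.218, 0.976], [-1.0, -0.0, 0.0]]
ft_force: [0.4, 1.0, 1.3]
grip_width: 0.0147
```

```bash
python3 plan.py; python3 - <<'E'
from h import *
c=cap("side","s14"); cap("wrist","w14"); cv2.imwrite("pics/s14c.png",cv2.resize(c["image"][220:400,180:400],None,fx=3,fy=3))
E
```

```text
t 19.40 pos [0.4998 0.2743 0.0975] jaw 102.56 tilt [ 1.e-04  1.e-04 -1.e+00] F [0.43 0.98 1.35] w 0.0147 q [ 21.3   2.5 106.3   0.   71.2 -81.3]
```

View pics/s14c.png

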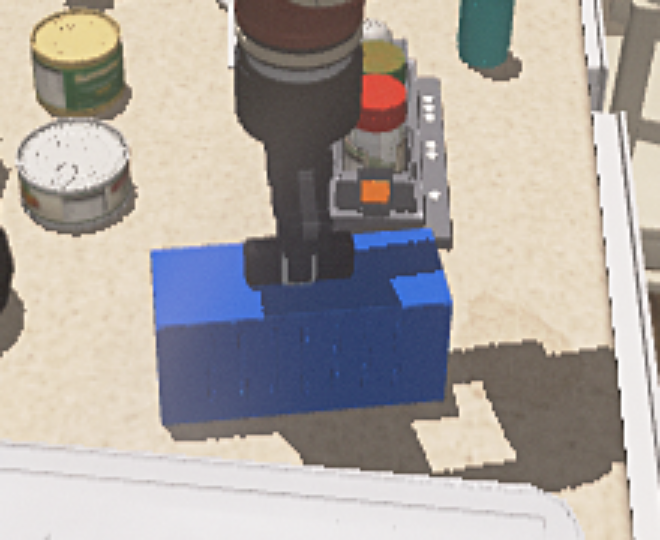

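View pics/w14.png

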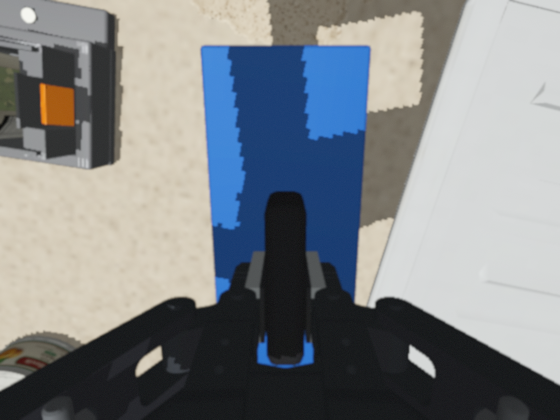

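>>> {"fn": "apply_moves", "kwargs": {
  "moves": [-1.5, 0, 0, 0, 1, -3, 0, 0, 0, 1, -3.5, 0, 0, 0, 1, -3.5, 0, 0, 0, 1, -3.5, 0, 0, 0, 1]
}}

```text
time: 20.12
position: [0.4995, 0.2741, 0.2491]
tcp_rot: [[0.0, -0.976, -0.217], [0.0, -0.217, 0.976], [-1.0, -0.0, 0.0]]
ft_force: [0.2, -0.4, -2.0]
grip_width: 0.015
```

```bash
python3 plan.py .462 .043 .247 3.9 12 1; python3 - <<'E'
from h import *
c=cap("side","s15")
E
```

```text
t 20.12 pos [0.4995 0.2741 0.2491] jaw 102.56 tilt [ 4.e-04  2.e-04 -1.e+00] F [ 0.24 -0.39 -2.02] w 0.0150 q [ 21.3  -5.1  98.7   0.   86.3 -81.3]
0.02, 0.72, -1.81, 8.2, 1, 0.02, 0.46, -1.9, 8.2, 1, 0.02, 0.18, -1.94, 8.2, 1, 0.02, -0.1, -1.95, 8.2, 1, 0.02, -0.38, -1.91, 8.2, 1
0.02, -0.65, -1.84, 8.2, 1, 0.02, -0.9, -1.73, 8.2, 1, 0.02, -1.14, -1.58, 8.2, 1, 0.02, -1.36, -1.4, 8.2, 1, 0.02, -1.54, -1.2, 8.2, 1
0.02, -1.7, -0.96, 8.2, 1, 0.02, -1.82, -0.71, 8.2, 1
```

View pics/s15.png

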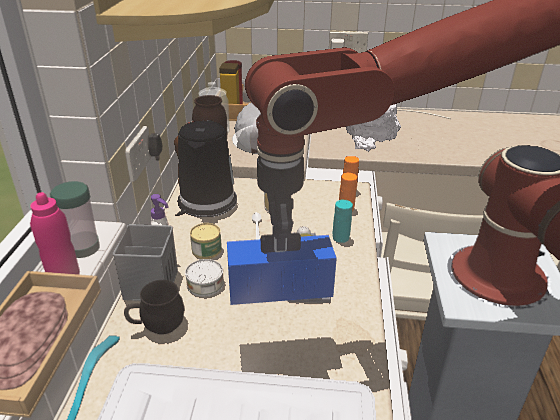

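>>> {"fn": "apply_moves", "kwargs": {
  "moves": [0, 0.7, -1.8, 8.2, 1, 0, 0.5, -1.9, 8.2, 1, 0, 0.2, -1.9, 8.2, 1, 0, -0.1, -1.9, 8.2, 1, 0, -0.4, -1.9, 8.2, 1]
}}

```text
time: 20.8
position: [0.4839, 0.1783, 0.2473]
tcp_rot: [[-0.0, -0.877, 0.48], [-0.0, 0.48, 0.877], [-1.0, 0.0, -0.0]]
ft_force: [0.3, -0.5, -1.2]
grip_width: 0.0146
```

>>> {"fn": "apply_moves", "kwargs": {
  "moves": [0, -0.6, -1.8, 8.2, 1, 0, -0.9, -1.7, 8.2, 1, 0, -1.1, -1.6, 8.2, 1, 0, -1.4, -1.4, 8.2, 1, 0, -1.5, -1.2, 8.2, 1]
}}

```text
time: 21.42
position: [0.4681, 0.083, 0.2473]
tcp_rot: [[0.0, -0.347, 0.938], [-0.0, 0.938, 0.347], [-1.0, -0.0, 0.0]]
ft_force: [0.3, 0.0, -1.3]
grip_width: 0.0149
```

>>> {"fn": "apply_moves", "kwargs": {
  "moves": [0, -1.7, -1, 8.2, 1, 0, -1.8, -0.7, 8.2, 1, 0, 0, 0, 0, 1, 0, 0, 0, 0, 1]
}}

```text
time: 21.92
position: [0.462, 0.0455, 0.2473]
tcp_rot: [[0.0, -0.074, 0.997], [0.0, 0.997, 0.074], [-1.0, 0.0, 0.0]]
ft_force: [0.8, 0.4, -2.1]
grip_width: 0.0149
```

```bash
python3 plan.py .461 .0448 .24 3.9 1 1; python3 - <<'E'
from meas import *
from cell import manip
for n in ["wrist","top","side"]:
    c=cap(n,n[0]+"16"); W=cloud(c); zc=manip.read_state()["position"][2]-.0055
    h=c["image"].astype(int); b=(h[...,0]>h[...,2]+50)
    m=box(W,[.38,-.1,zc-.012],[.55,.2,zc+.012])&b; P=W[m]
    print(n,cv2.minAreaRect(P[:,:2].astype(np.float32)*1000),len(P),np.median(P[:,2]))
    if len(P)>50:
        print(np.linalg.lstsq(np.c_[P[:,:2],np.ones(len(P))],P[:,2],rcond=None)[0])
E
python3 plan.py .461 .0448 .24 3.9 1 1
```

```text
t 21.93 pos [0.462  0.0455 0.2473] jaw 4.27 tilt [ 1.e-04  4.e-04 -1.e+00] F [ 0.77  0.4  -2.1 ] w 0.0149 q [ -3.6 -20.5 111.9   0.   88.6  -7.9]
0.73, -0.06, -0.11, 0.4, 1
wrist ((460.5599060058594, 63.013938903808594), (68.98583221435547, 153.5813446044922), 3.957447052001953) 31862 0.24328865188010368
[0.0047 0.0009 0.2411]
top ((461.5697021484375, 43.534088134765625), (68.26786804199219, 179.83297729492188), 4.516053199768066) 642 0.24186846753817626
[0.011  0.0011 0.2368]
side ((463.6627197265625, 49.66123962402344), (68.58638763427734, 191.1311798095703), 3.827540636062622) 386 0.24111657512508233
[ 0.0094 -0.0009  0.2366]
t 22.07 pos [0.4621 0.0457 0.2473] jaw 4.26 tilt [-1.e-04  2.e-04 -1.e+00] F [-0.81 -0.27 -1.79] w 0.0148 q [ -3.6 -20.4 111.9   0.   88.6  -7.8]
0.73, -0.08, -0.12, 0.4, 1
```

View pics/w16.png

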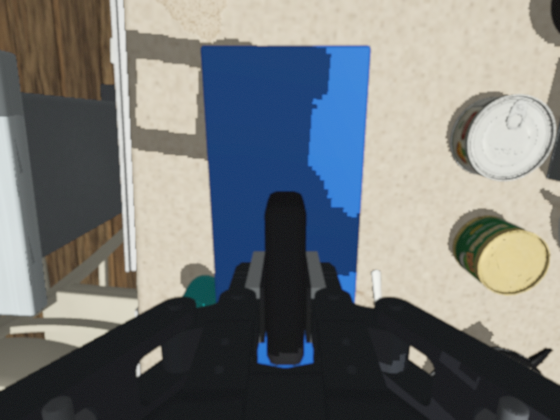

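View pics/s16.png

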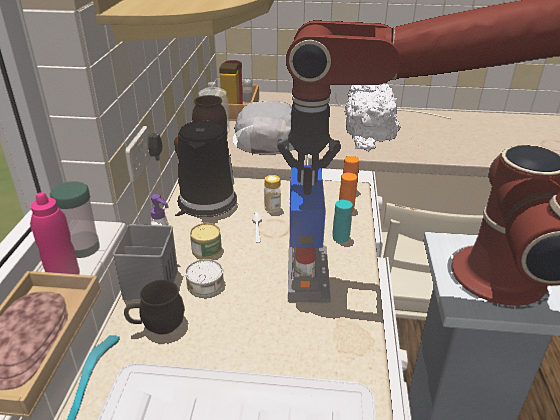

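>>> {"fn": "apply_moves", "kwargs": {
  "moves": [2, 0, -0.06, 0.3, 1, 2.5, 0, 0, 0, 1, 2, 0, 0, 0, 1, 1, 0, 0, 0, 1, 0, 0, 0, 0, 1]
}}

```text
time: 22.7
position: [0.4609, 0.0452, 0.1712]
tcp_rot: [[-0.002, -0.067, 0.998], [0.0, 0.998, 0.067], [-1.0, 0.0, -0.002]]
ft_force: [-0.0, 0.2, -1.0]
grip_width: 0.015
```

```bash
python3 plan.py .4614 .0457 .16 3.9 1 1; python3 - <<'E'
from h import *
c=cap("side","s17"); cv2.imwrite("pics/s17c.png",cv2.resize(c["image"][150:330,230:380],None,fx=3.3,fy=3.3,interpolation=cv2.INTER_CUBIC))
c=cap("top","t17"); cv2.imwrite("pics/t17c.png",cv2.resize(c["image"][200:290,170:320],None,fx=5,fy=5,interpolation=cv2.INTER_CUBIC))
E
```

```text
t 22.70 pos [0.4609 0.0452 0.1712] jaw 3.87 tilt [-1.9e-03  1.0e-04 -1.0e+00] F [-0.03  0.24 -1.03] w 0.0150 q [ -3.6 -17.5 116.9  -0.   80.7  -7.5]
1.12, 0.05, 0.05, -0, 1
```

View pics/s17c.png

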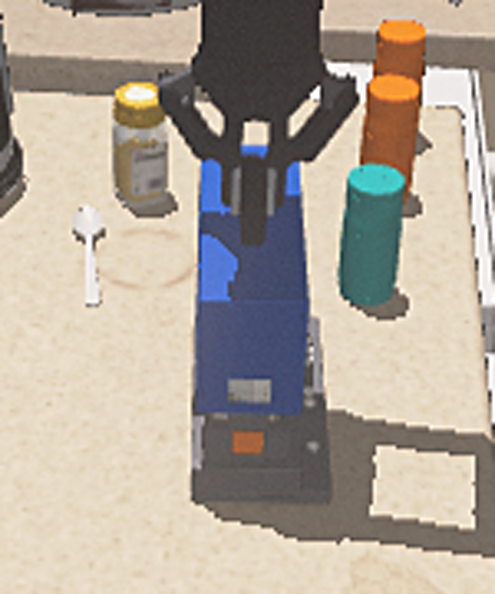

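View pics/t17c.png

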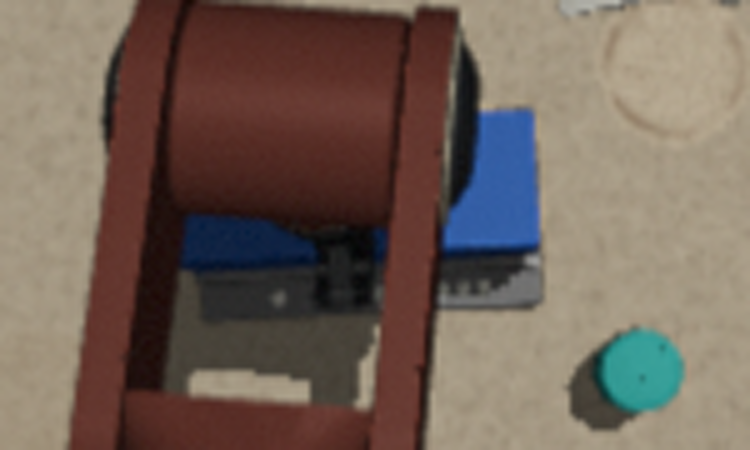

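```bash
python3 - <<'E'
from h import *
c=load("s17.npz"); f=lambda p:((proj(c,p)-[230,150])*3.3).round(1)
# +y end at clip / cover end, for caddy x dir 
a=np.radians(3.9); e=np.array([-np.sin(a),np.cos(a)]); C=np.array([.4608,.0472])
for d,z in ((.0885,.045),(.094,.09),(.094,.075)): print(f([*(C+e*d),z]))
g=c["image"].astype(int)
o=(g[...,2]>150)&(g[...,0]<80)&(g[...,1]<120); o[:, :290]=0;o[:,320:]=0; o[:270]=0
v,u=np.nonzero(o); print("orange",((np.array([u.mean(),v.mean()])-[230,150])*3.3))
cr=cv2.resize(c["image"][250:310,280:340],None,fx=10,fy=10,interpolation=cv2.INTER_NEAREST); cv2.imwrite("pics/s17d.png",cr)
E
```

```text
[[246.7 439. ]]
[[249.4 392.2]]
[[248.5 409.9]]
orange [246.444 440.55 ]
```

View pics/s17d.png

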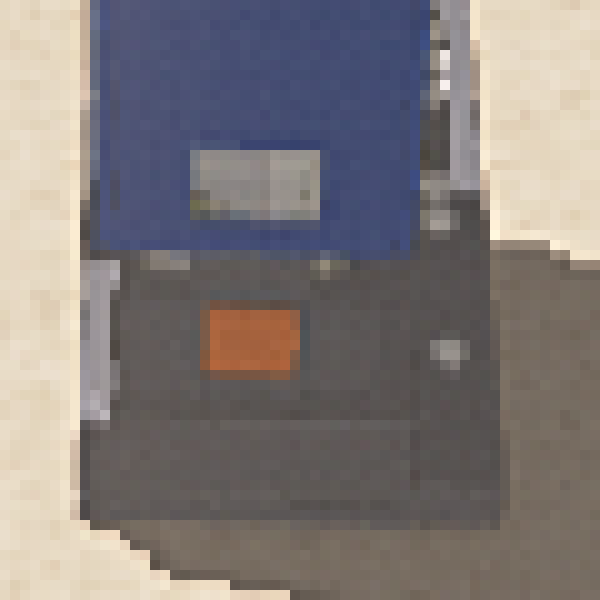

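>>> {"fn": "apply_moves", "kwargs": {
  "moves": [1, 0.03, 0, 0, 1, 0.5, 0, 0, 0, 1, 0.4, 0, 0, 0, 1, 0, 0, 0, 0, 1]
}}

```text
time: 23.3
position: [0.4612, 0.0454, 0.1528]
tcp_rot: [[-0.001, -0.067, 0.998], [0.0, 0.998, 0.067], [-1.0, 0.0, -0.001]]
ft_force: [-0.8, -0.7, -1.7]
grip_width: 0.0149
```

```bash
python3 plan.py .4612 .0457 .15 3.9 1 1; python3 - <<'E'
from h import *
c=cap("side","s18"); cv2.imwrite("pics/s18c.png",cv2.resize(c["image"][250:320,270:350],None,fx=8,fy=8,interpolation=cv2.INTER_NEAREST))
E
```

```text
t 23.30 pos [0.4612 0.0454 0.1528] jaw 3.86 tilt [-9.e-04  0.e+00 -1.e+00] F [-0.79 -0.71 -1.73] w 0.0149 q [ -3.6 -16.5 117.9  -0.   78.6  -7.5]
0.28, 0.03, 0.01, -0, 1
```

View pics/s18c.png

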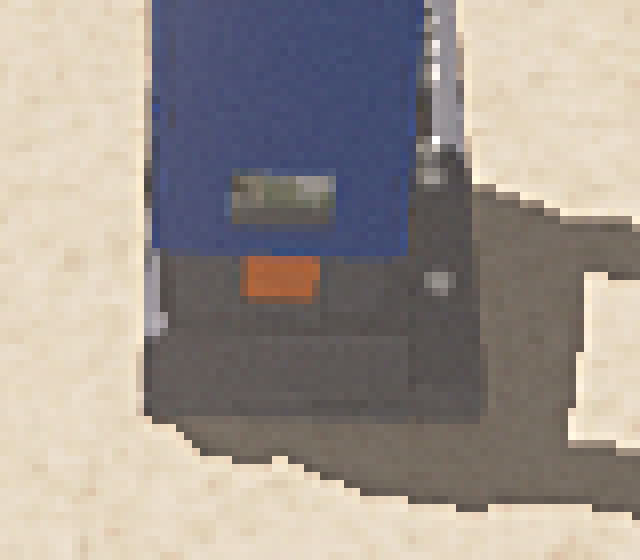

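>>> {"fn": "apply_moves", "kwargs": {
  "moves": [0.4, 0.02, 0, 0, 1, 0.3, 0, 0, 0, 1, 0.3, 0, 0, 0, 1, 0, 0, 0, 0, 1]
}}

```text
time: 23.85
position: [0.4626, 0.0457, 0.145]
tcp_rot: [[0.003, -0.067, 0.998], [0.0, 0.998, 0.067], [-1.0, 0.0, 0.003]]
ft_force: [-0.5, 1.7, 4.6]
grip_width: 0.0149
```

>>> {"fn": "apply_moves", "kwargs": {
  "moves": [0.3, 0, 0, 0, 1, 0.3, 0, 0, 0, 1, 0, 0, 0, 0, 1]
}}

```text
time: 24.22
position: [0.4629, 0.0456, 0.1402]
tcp_rot: [[0.003, -0.067, 0.998], [0.0, 0.998, 0.067], [-1.0, -0.0, 0.003]]
ft_force: [-2.5, 0.5, 10.6]
grip_width: 0.0148
```

>>> {"fn": "apply_moves", "kwargs": {
  "moves": [0.3, 0, 0, 0, 1, 0.2, 0, 0, 0, 1, 0, 0, 0, 0, 1]
}}

```text
time: 24.6
position: [0.4623, 0.0456, 0.1328]
tcp_rot: [[0.002, -0.067, 0.998], [0.0, 0.998, 0.067], [-1.0, 0.0, 0.002]]
ft_force: [1.8, 0.1, 1.9]
grip_width: 0.0145
```

>>> {"fn": "apply_moves", "kwargs": {
  "moves": [0.3, 0, 0, 0, 1, 0.2, 0, 0, 0, 1, 0, 0, 0, 0, 1]
}}

```text
time: 24.98
position: [0.4612, 0.0457, 0.1276]
tcp_rot: [[-0.001, -0.068, 0.998], [-0.0, 0.998, 0.068], [-1.0, -0.0, -0.001]]
ft_force: [-1.1, 2.2, 2.8]
grip_width: 0.015
```

```bash
python3 plan.py .4612 .0457 .1275 3.9 1 1; python3 - <<'E'
from h import *
c=cap("side","s19"); cv2.imwrite("pics/s19c.png",cv2.resize(c["image"][250:320,270:350],None,fx=8,fy=8,interpolation=cv2.INTER_NEAREST))
E
```

```text
t 24.98 pos [0.4612 0.0457 0.1276] jaw 3.88 tilt [-1.e-03 -1.e-04 -1.e+00] F [-1.15  2.25  2.77] w 0.0150 q [ -3.5 -14.9 119.2  -0.   75.8  -7.4]
0.01, -0, 0, -0, 1
```

View pics/s19c.png

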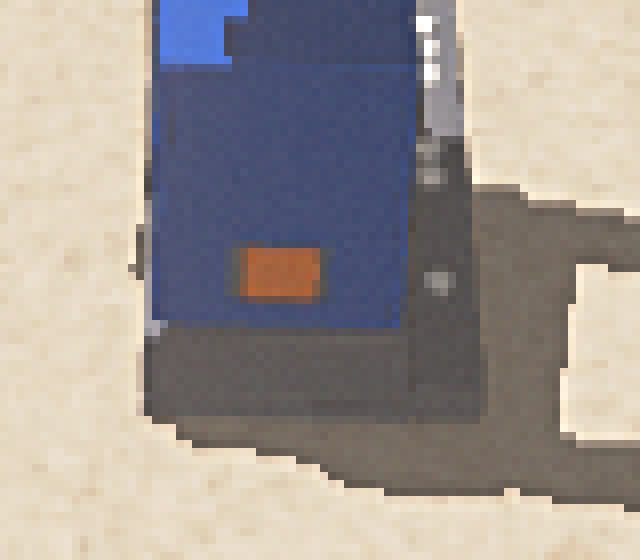

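>>> {"fn": "apply_moves", "kwargs": {
  "moves": [0.15, 0, 0, 0, 1, 0, 0, 0, 0, 1]
}}

```text
time: 25.28
position: [0.4615, 0.0458, 0.1273]
tcp_rot: [[-0.001, -0.067, 0.998], [0.0, 0.998, 0.067], [-1.0, 0.0, -0.0]]
ft_force: [-4.4, 4.3, 11.3]
grip_width: 0.0148
```

>>> {"fn": "apply_moves", "kwargs": {
  "moves": [0, 0, 0, 0, 1, 0, 0, 0, 0, 1, 0, 0, 0, 0, 1, 0, 0, 0, 0, 1]
}}

```text
time: 25.78
position: [0.4615, 0.0458, 0.1273]
tcp_rot: [[-0.0, -0.068, 0.998], [0.0, 0.998, 0.068], [-1.0, 0.0, -0.0]]
ft_force: [-4.3, 4.4, 11.2]
grip_width: 0.0147
```

```bash
python3 plan.py; python3 - <<'E'
from meas import *
for n in ["wrist","top","side"]:
    c=cap(n,n[0]+"20"); W=cloud(c)
    g=c["image"].astype(int); b=(g[...,0]>g[...,2]+40)
    m=box(W,[.38,-.1,.105],[.55,.2,.135])&b; P=W[m]
    print(n,cv2.minAreaRect(P[:,:2].astype(np.float32)*1000),len(P),np.median(P[:,2]))
E
python3 plan.py
```

```text
t 25.77 pos [0.4615 0.0458 0.1273] jaw 3.87 tilt [-4.e-04  2.e-04 -1.e+00] F [-4.32  4.43 11.22] w 0.0147 q [ -3.5 -14.9 119.2   0.   75.7  -7.4]
wrist ((460.26739501953125, 63.367591857910156), (68.63400268554688, 153.9403076171875), 3.798527956008911) 32047 0.12335473281683132
top ((453.79278564453125, 4.342414855957031), (231.18089294433594, 108.55408477783203), 79.1115493774414) 529 0.12194910734531145
side ((453.0794982910156, 19.72412109375), (259.3199768066406, 103.77381134033203), 79.4609603881836) 578 0.12064925681217085
t 25.93 pos [0.4615 0.0458 0.1273] jaw 3.87 tilt [-4.e-04  2.e-04 -1.e+00] F [-3.92  4.01 11.63] w 0.0148 q [ -3.5 -14.9 119.2   0.   75.7  -7.4]
```

View pics/t20.png

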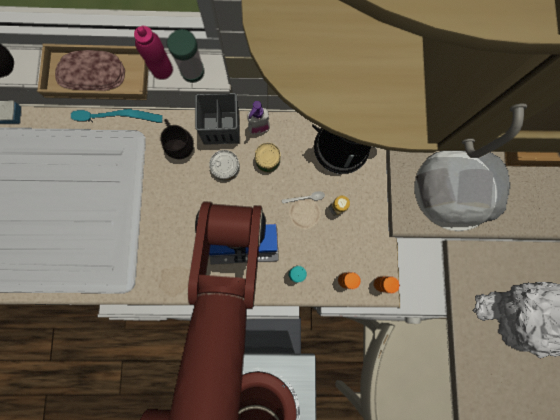

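View pics/s20.png

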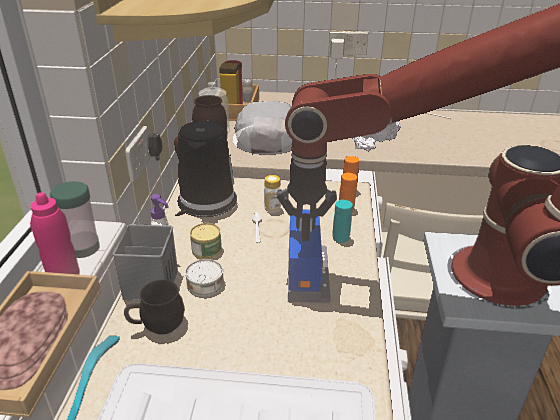

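```bash
python3 - <<'E'
from meas import *
c=load("t20.npz"); W=cloud(c); g=c["image"].astype(int); b=(g[...,0]>g[...,2]+40)
for y0,y1 in((-.06,0),(.08,.15)):
    m=box(W,[.42,y0,.11],[.5,y1,.135])&b; print(y0,m.sum(),np.median(W[m][:,2]))
from cell import manip
print(manip.read_state()["ft_force"]); print(manip.close_job())
E
```

```text
-0.06 348 0.12213047927632306
0.08 128 0.12214444541579855
[-3.9204  4.0139 11.6254]
the job is handed in; nothing more can be done
None
```

I packed the caddy in the order asked and handed the job in at about 26 s, with the gripper still holding the handle and pressing down.

- **Jars:** The red-capped jar is in the one-dot pocket and the green-capped jar in the two-dot pocket. The wrist camera showed both about 1–2 mm from centre, standing upright on the floor. The shaker was in its pocket in the last picture before covering. With the cover on, I can no longer see any of the three.
- **Cover:** The push peaked near 10.6 N at about 12–13 mm above the shoulder, then dropped as it should for the clips. The flat top now reads 0.1221 m at both ends; fully home is 0.122 m. The yaw is 3.8°, against about 3.9° for the caddy.
- **Clips:** The left clip shows orange in its window. I could not see the right clip directly, so I judge it snapped from the level cover and the force drop.
- **Final press:** The downward force held steady at 11.2–11.6 N, plus about 4 N sideways in each of x and y.
- **Surroundings:** The yellow jar, tins, mug and look-alikes appear where they were in the last pictures.

**Checks that disagreed:**
- The side camera read y about 3–5 mm higher than the top and wrist cameras. I worked from the top and wrist readings.
- Setting the red jar down briefly gave about 36 N at the wrist, because it reached the floor about 5 mm earlier than I had estimated. I backed off straight away.

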